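# Find the missing ship in the part boxes

## Robot

A 6-joint arm with a two-finger parallel gripper is mounted at the origin on a cart in front of the work surface, level with it; the furniture and walls round the work are solid. World frame = base frame: x ahead of the robot, y to its left, z up, the work surface at z = 0. Lengths are in m, angles in rad, forces in N, time in s.
With the tool pointing down it reaches from about 0.25 to 0.8 m from the base axis. Payload 3.9 kg.
Tool frame: the origin (TCP) lies on the centre line of the jaws, within the pads' length; the fingertips stand 19 mm ahead of it and the grasp point (between the pads) is the TCP (tip_extent is the distance from the TCP to the fingertips, in m); z points along the fingers, y is the direction in which the jaws open and shut (so a half turn about z gives the same grasp; the last joint's range is limited). The gripper opens to 85 mm and grips with 20 to 120 N. Pads are 22 mm wide; open, the fingers measure 114 mm over their backs; the gripper's body (76 mm by 85 mm) begins 54 mm behind the grasp point. The pads swing forward as they close: fully open they stand 13 mm farther back than shut.
Start: joints at [-1.329, 0.26, -0.138, 1.173, 0, 1.571], TCP at [0.126, -0.51, 0.25] pointing down, gripper open.
Joint ranges: [-2.78, 2.78], [-0.83, 1.72], [-1.28, 1.37], [-1.9, 2.12], [-1.57, 1.48], [-3.14, 3.14]. Speed limits (rad/s): [2.57, 2.57, 3.14, 3.14, 3.14, 3.14].

## Interface

Orientations are given as a rotation vector (axis times angle).
In Python, from workcell import observe, snapshot, finish_job, tip_extent gives the robot as it stands. The module is installed in compiled form; this text tells all that it offers.
- The arm moves only by the tool step_arm, never from a script. Its argument "moves" is a list that holds one entry, the list of rows, each a list of 6 numbers: the shift along the tool's x, y, z in units of 250 mm (1.0 is 250 mm), then the turn, a rotation vector about the tool's x, y, z in units of 90 degrees (1.0 is 90 degrees). A call has 1 to 5 rows; each row is the pose to reach, as a shift and turn from the pose commanded when the call began, along the tool's axes at that moment; what a row does not reach only later rows make up. A row lasts 1/10 s, in which the tool goes at most 50 mm and 8.59 degrees, less where a joint would pass 70% of its speed; a pose out of reach is approached as far as the arm can. A call with a number of a shift or a turn outside -1 to 1 is refused whole. A call with a gripper value outside its range is refused whole. "hand" is the opening, from 0 (shut) to 1 (fully open), set as the call begins (left out, the last holds). The fingers move at their own pace and stop on an object; the grip force is fixed at half the most. Time passes only in rows, so rows that repeat a pose let the fingers close. It gives the time, the measured TCP pose, the force and the opening at its end, in the units of the state.
- observe(): the state, without advancing time (a new reading comes with each control period).
- snapshot(name): name is "scene" or "top"; returns a dict with "pixels" (480x640x3 uint8, blue, green, red), "camera_matrix" (3x3 intrinsics, pixels), "distortion" ([k1, k2, p1, p2, k3] as OpenCV has them; the pictures are not rectified), "rvec" (rotation vector, rad) and "tvec" (3), from world to camera coordinates, as OpenCV has them. Camera axes: x right, y down, z forward; pixel columns grow to the right and rows downward; lengths in m; the calibration is good to about 2 mm. A picture is of the moment at which its call begins. There is no depth.
- finish_job(): hands the job in, once; it reports no verdict.
The state is a dict: "time": time; "qpos": joint angles; "qd": joint speeds; "joint_efforts": joint torques, N m; "eef_pos": TCP position; "ee_rot": TCP orientation; "contact_force": force on the tool from outside, world axes, zero at the start; "moment": the same for the moment, N m; "grip_width": opening from 0.0 (shut) to 1.0 (fully open).
Only numpy, scipy, OpenCV 4.12 (cv2) and the standard library are available. Lean on these libraries where they do the work, as an engineer would, in place of code of your own. Each camera call takes 0.05 s, during which the arm holds its last target.

## Task

The game kit in the wooden tray still lacks its blue ship with the cabin and funnel. Lift the lids of all three part boxes and have all three standing open together so that you can compare what is inside, then take out that blue ship and stand it upright along the tray's empty bay. Finish with the emptied box left wide open for refilling and the other two shut fully, and leave all the other pieces and the tape dispenser where they are.

Things in the scene. Friction and masses are not known exactly. Their poses are not given: they have to be found in the camera images.
- blue_ship_mid (a point): the wanted piece: a blue wooden toy ship, 82 long x 26 wide x 44 high, flat bottom, with a bare-wood cabin and a blue funnel on deck. The hull, with straight upright sides 26 apart, is 26 high; the cabin is 20 wide, 34 long, to 35 high; the funnel is 11 in diameter. 60 g. Starts in one of the three closed boxes, on its floor, roughly in the middle. The point is at its centre, 22 above its underside; x points along it to the pointed bow, z up
- blue_ship: the same blue ship, with the origin at the centre of its underside
- blue_barge_mid (a point): a look-alike in another box: same blue hull, 82 x 26 x 26, but with three low bare-wood hatches (3 high) instead of cabin and funnel. Point at its centre, 14 above its underside; x to the bow. It stays in its box
- red_ship_mid (a point): ship of the wanted shape but red, in the remaining box; point 22 above its underside, x to the bow. It stays in its box
- yellow_ship_mid (a point): yellow ship of the wanted shape, already in one bay of the tray, lying along the bay (loose); point 22 above its underside. Stays put
- green_ship_mid (a point): green ship of the wanted shape, already in another bay of the tray (loose), likewise. Stays put
- tray: low light-wood kit tray, fixed, 168 (x) x 112 (y), rim 12 high, floor 3 thick; origin at the centre of its underside, z up. Two dividers, 5 high above the floor, cross it along y and make three bays of 51 (x) x 106 (y) inside, centred at x = -54, 0 and +54 mm. A ship lies in a bay along the tray's y, bow either way
- free_bay (a point): centre of the floor of the empty bay of the tray (3 above the table), which a white card with a blue ship outline marks; axes as the tray's: x across the bay, y along it, z up
- tape_dispenser: heavy dark desk tape dispenser, 52 x 177 (along its y) x 98 high, loose, standing in front of the boxes; origin at the centre of its underside
- box_a: one of three identical grey part boxes, fixed, 108 (x) x 104 (y) x 54 high, walls and floor 4 thick, blank paper label in front; origin at the centre of its underside, front to its -x, z up. It starts shut; which piece is in which box changes
- lid_a (a joint): lid of this box, hinged on its far (+x) upper rim: 0 shut, grows as it opens, stop at 1.75 rad (just past upright). A stiff hinge holds it at any angle; about 1.5 N at the tab moves it. The lid is 110 long, 104 wide, its outer face 5.5 over the hinge line
- lid_a_hinge (a point): middle of this lid's hinge line (54 over the table, at x = +54 of the box), the axis runs along the box's y; turns with the lid: its -x runs along the lid to the tab, its z is the lid's outward normal (up when shut)
- lid_a_tab (a point): grip point on the white pull tab of this lid, 134 from the hinge line and 5 above the lid's plane through the hinge. The tab is 14 wide (box y), 16 high and sticks out 34 past the lid's free edge (from 110 to 144 from the hinge), so that fingers can straddle its 14 mm width from above at any lid angle; same axes as the hinge point
- box_b: one of three identical grey part boxes, fixed, 108 (x) x 104 (y) x 54 high, walls and floor 4 thick, blank paper label in front; origin at the centre of its underside, front to its -x, z up. It starts shut; which piece is in which box changes
- lid_b (a joint): lid of this box, hinged on its far (+x) upper rim: 0 shut, grows as it opens, stop at 1.75 rad (just past upright). A stiff hinge holds it at any angle; about 1.5 N at the tab moves it. The lid is 110 long, 104 wide, its outer face 5.5 over the hinge line
- lid_b_hinge (a point): middle of this lid's hinge line (54 over the table, at x = +54 of the box), the axis runs along the box's y; turns with the lid: its -x runs along the lid to the tab, its z is the lid's outward normal (up when shut)
- lid_b_tab (a point): grip point on the white pull tab of this lid, 134 from the hinge line and 5 above the lid's plane through the hinge. The tab is 14 wide (box y), 16 high and sticks out 34 past the lid's free edge (from 110 to 144 from the hinge), so that fingers can straddle its 14 mm width from above at any lid angle; same axes as the hinge point
- box_c: one of three identical grey part boxes, fixed, 108 (x) x 104 (y) x 54 high, walls and floor 4 thick, blank paper label in front; origin at the centre of its underside, front to its -x, z up. It starts shut; which piece is in which box changes
- lid_c (a joint): lid of this box, hinged on its far (+x) upper rim: 0 shut, grows as it opens, stop at 1.75 rad (just past upright). A stiff hinge holds it at any angle; about 1.5 N at the tab moves it. The lid is 110 long, 104 wide, its outer face 5.5 over the hinge line
- lid_c_hinge (a point): middle of this lid's hinge line (54 over the table, at x = +54 of the box), the axis runs along the box's y; turns with the lid: its -x runs along the lid to the tab, its z is the lid's outward normal (up when shut)
- lid_c_tab (a point): grip point on the white pull tab of this lid, 134 from the hinge line and 5 above the lid's plane through the hinge. The tab is 14 wide (box y), 16 high and sticks out 34 past the lid's free edge (from 110 to 144 from the hinge), so that fingers can straddle its 14 mm width from above at any lid angle; same axes as the hinge point

How it is judged:
By the outcome, as a careful person would: the job done as asked, in the order asked, and still so for the second after the job is handed in, with the robot touching nothing.
It also fails if it takes over 72 s, if anything falls off the work surface, if the arm or the gripper's body presses on something with over 40 N, if the wrist force passes 120 N, or if a joint passes its speed limit or range.

## Working session

There is one attempt and no reset: what is moved stays moved. The work goes in short steps, Python scripts to look and compute and a tool call to move; the robot and the scene stay as the last step left them, time stands still between calls to the robot, and variables do not carry over. Pictures are saved under pics/ and viewed, and the job is handed in when it is done.

Besides the shell and the picture viewer there is one more tool, called by a JSON object that holds its "name" and its "arguments", one argument or row to a line. step_arm: Moves the arm, as the interface text tells. Its arguments: {"type":"object","properties":{"moves":{"type":"array"},"hand":{"type":"number"}},"required":["moves"]}

```bash
mkdir -p pics; ls; python3 - <<'E'
from workcell import observe, snapshot, tip_extent
import cv2
print(observe(), tip_extent if not callable(tip_extent) else tip_extent())
for n in ("scene","top"):
    s=snapshot(n); cv2.imwrite(f"pics/{n}0.png",s["pixels"])
    print(n,s["camera_matrix"],s["distortion"],s["rvec"],s["tvec"])
E
```

```text
pics
{'time': 0.0, 'qpos': array([-1.32901240e+00,  2.60648523e-01, -1.39405290e-01,  1.17266581e+00,
       -1.73695349e-05,  1.57080179e+00]), 'qd': array([ 0.00056838,  0.00132307,  0.00173682, -0.00066643,  0.00148838,
       -0.00057774]), 'joint_efforts': array([ 5.58882930e-04, -4.05681503e+01,  2.53922832e+01,  1.86605297e-02,
        2.24915930e-04,  4.62577134e-06]), 'eef_pos': array([ 0.12554304, -0.50910061,  0.24946975]), 'ee_rot': array([-3.11677138e+00, -3.78630396e-01,  3.91193519e-04]), 'contact_force': array([0.82502218, 0.06573133, 0.30982479]), 'moment': array([-0.02563751, -0.00446143,  0.02029006]), 'grip_width': 1.0007022402127113} 0.019
scene [[449.07381029   0.         323.3342733 ]
 [  0.         449.07381029 238.16240675]
 [  0.           0.           1.        ]] [-0.10251886  0.          0.          0.          0.        ] [ 0.76296493 -2.35486385  1.33495541] [0.44349596 0.17017897 0.67389822]
top [[473.74751299   0.         324.0265557 ]
 [  0.         473.74751299 237.1413101 ]
 [  0.           0.           1.        ]] [-0.02021188  0.          0.          0.          0.        ] [ 2.1860538  -2.22818779  0.07024811] [0.07915796 0.50568302 0.93888071]
```

View pics/scene0.png

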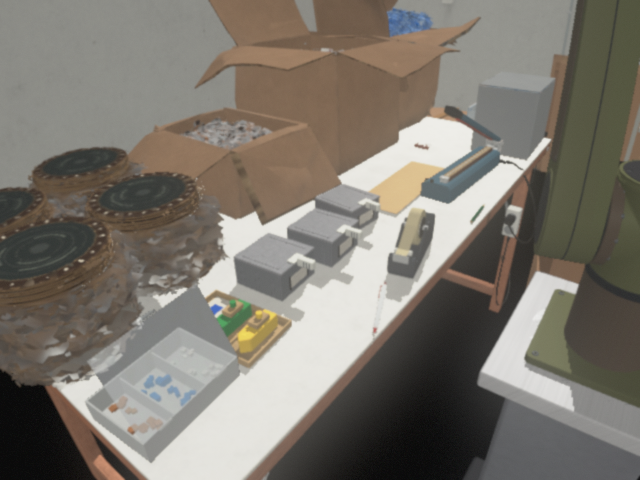

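View pics/top0.png

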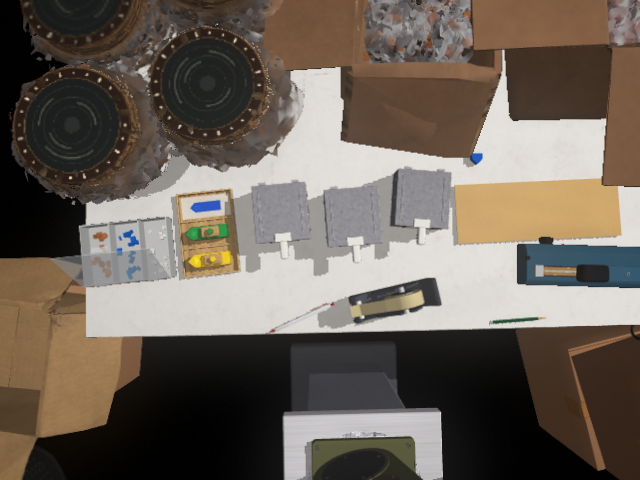

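```bash
cat > h.py <<'E'
import numpy as np, cv2
from workcell import observe, snapshot
from scipy.spatial.transform import Rotation as R
def pix2world(s,uv,z):
    uv=np.asarray(uv,float).reshape(-1,1,2)
    n=cv2.undistortPoints(uv,s["camera_matrix"],np.array(s["distortion"])).reshape(-1,2)
    Rm=cv2.Rodrigues(np.array(s["rvec"]))[0]; t=np.array(s["tvec"]).ravel()
    d=np.c_[n,np.ones(len(n))]@Rm; o=-Rm.T@t
    return o+d*((z-o[2])/d[:,2])[:,None]
def proj(s,P):
    return cv2.projectPoints(np.asarray(P,float).reshape(-1,3),np.array(s["rvec"]),np.array(s["tvec"]),s["camera_matrix"],np.array(s["distortion"]))[0].reshape(-1,2)
def crop(s,name,x0,x1,y0,y1,k):
    cv2.imwrite("pics/"+name,cv2.resize(s["pixels"][y0:y1,x0:x1],None,fx=k,fy=k,interpolation=cv2.INTER_CUBIC))
E
python3 - <<'E'
from h import *
s=snapshot("top")
crop(s,"t1.png",240,460,160,270,3.6)
crop(s,"t2.png",160,260,170,290,5)
print(proj(s,[[0,0,0],[.126,-.51,.25],[.5,0,0],[.5,.2,0]]))
E
```

```text
[[363.72874647 490.7699127 ]
 [713.75492194 473.83799584]
 [358.22305756 240.24064296]
 [259.49487027 242.09743106]]
```

View pics/t1.png

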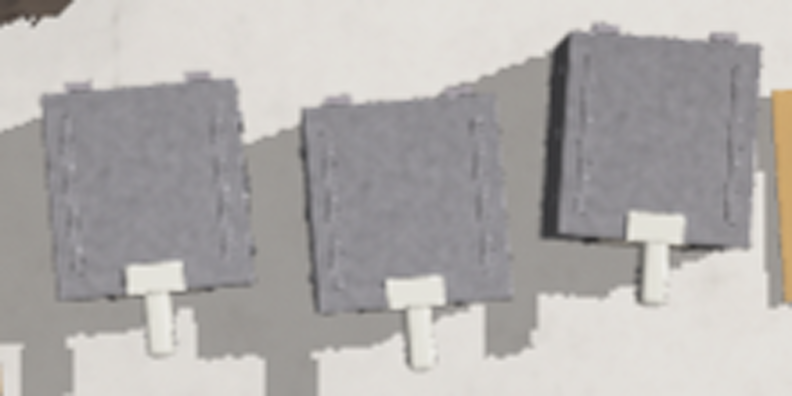

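View pics/t2.png

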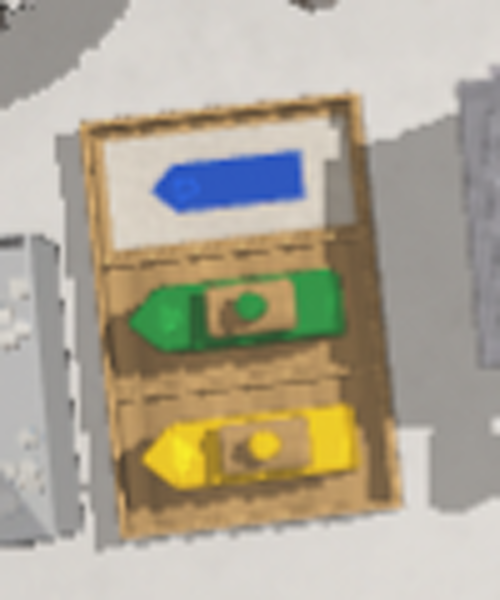

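```bash
cat >> h.py <<'E'
def fitpose(s,model,pix):
    from scipy.optimize import least_squares
    model=np.array(model,float)
    def W(p):
        c,si=np.cos(p[2]),np.sin(p[2])
        return np.c_[p[0]+c*model[:,0]-si*model[:,1],p[1]+si*model[:,0]+c*model[:,1],model[:,2]]
    r=least_squares(lambda p:(proj(s,W(p))-pix).ravel(),[.5,.1,0])
    return r.x,np.abs(r.fun).max()
E
python3 - <<'E'
from h import *
s=snapshot("top")
C=lambda pts,k,x0,y0:(np.array(pts,float)+.5)/k-.5+[x0,y0]
z=.0595
M=[[.054,.052,z],[.054,-.052,z],[-.056,-.052,z],[-.056,.052,z],[-.090,0,.067]]
for n,p in dict(L=[(40,95),(235,80),(256,285),(60,300),(163,355)],M=[(303,108),(495,95),(512,298),(320,313),(424,369)],R=[(572,32),(762,46),(748,247),(560,236),(653,304)]).items():
    q=C(p,3.6,240,160); print(n,fitpose(s,M,q)); print(pix2world(s,q[:4],z)[:,:2].round(4).tolist(),pix2world(s,q[4:],.067).round(4))
q=C([(80,122),(358,93),(403,508),(124,537)],5,160,170)
print(pix2world(s,q,.012).round(4).tolist())
print(fitpose(s,[[.084,.056,.012],[.084,-.056,.012],[-.084,-.056,.012],[-.084,.056,.012]],q))
# tape dispenser top / floor
E
```

```text
L (array([0.55497157, 0.1519282 , 0.07428236]), np.float64(0.7117234169245705))
[[0.6051, 0.2083], [0.6113, 0.1049], [0.5022, 0.0957], [0.4962, 0.1991]] [[0.4662 0.1448 0.067 ]]
M (array([0.54529267, 0.01450378, 0.06038021]), np.float64(0.6902378423220625))
[[0.5958, 0.069], [0.601, -0.0333], [0.4928, -0.0396], [0.4868, 0.0622]] [[0.4562 0.0085 0.067 ]]
R (array([ 0.57673702, -0.12122659, -0.08999008]), np.float64(0.9308153154960337))
[[0.6342, -0.0753], [0.6251, -0.1773], [0.5175, -0.1662], [0.5252, -0.066]] [[ 0.488  -0.1129  0.067 ]]
[[0.5991, 0.3652, 0.012], [0.6088, 0.2539, 0.012], [0.4423, 0.2377, 0.012], [0.4329, 0.3486, 0.012]]
(array([0.52080475, 0.30136404, 0.09430446]), np.float64(0.5219723622686843))
```

```bash
cat >> h.py <<'E'
def Rt(yaw,pitch=0):
    # tool down, tool x along yaw; pitch>0 tilts the fingers' tips toward +tool x (about tool y)
    c,s=np.cos(yaw),np.sin(yaw)
    return R.from_matrix(np.array([[c,s,0],[s,-c,0],[0,0,-1.]]))*R.from_rotvec([0,pitch,0])
def rows(targets,base=None,show=True):
    """targets: list of (pos,Rot). returns rows relative to the present (measured) pose"""
    o=observe(); p0=np.array(o["eef_pos"]);r0=R.from_rotvec(o["ee_rot"])
    if base is not None: p0,r0=np.array(base[0]),base[1]
    out=[]
    for p,r in targets:
        out.append(np.r_[r0.inv().apply(np.array(p)-p0)/.25,(r0.inv()*r).as_rotvec()/(np.pi/2)])
    if show:
        for q in out: print(np.round(q,3).tolist())
    return out
def st():
    o=observe();r=R.from_rotvec(o["ee_rot"]).as_matrix()
    print("t %.2f"%o["time"],"p",np.round(o["eef_pos"],4),"yaw %.3f"%np.arctan2(r[1,0],r[0,0]),"z",np.round(r[:,2],3),"F",np.round(o["contact_force"],1),"g %.3f"%o["grip_width"],"q",np.round(o["qpos"],2))
BOX=dict(L=(.555,.152,.0743),M=(.5453,.0145,.0604),R=(.5767,-.1212,-.09))
def tab(b,th,r=.134,h=.005):
    x,y,a=BOX[b]; lx=.054-r*np.cos(th)+h*np.sin(th); z=.054+r*np.sin(th)+h*np.cos(th)
    return np.array([x+lx*np.cos(a),y+lx*np.sin(a),z])
E
python3 - <<'E'
from h import *
st()
p=tab("R",0);p[2]=.13;print(tab("R",0))
rows([(p,Rt(-.09))])
E
```

```text
t 0.20 p [ 0.1256 -0.5094  0.2498] yaw 0.242 z [-0.     0.001 -1.   ] F [ 0.7  0.2 -0.2] g 1.000 q [-1.33  0.26 -0.14  1.17  0.    1.57]
[ 0.49702378 -0.11400972  0.059     ]
[1.821, -1.179, 0.481, -0.001, 0.0, 0.211]
```

{"name": "step_arm", "arguments": {
  "moves": [
    [[0.91, -0.59, 0.1, 0, 0, 0.21], [0.91, -0.59, 0.1, 0, 0, 0.21], [0.91, -0.59, 0.1, 0, 0, 0.21], [0.91, -0.59, 0.1, 0, 0, 0.21], [0.91, -0.59, 0.1, 0, 0, 0.21]]
  ],
  "hand": 0.5
}}

```text
time: 0.7
eef_pos: [0.292, -0.332, 0.2278]
ee_rot: [3.138, -0.14, 0.0]
contact_force: [1.3, -1.3, -0.6]
grip_width: 0.503
```

```bash
python3 - <<'E'
from h import *
st()
p=tab("R",0);p[2]=.13
rows([(p,Rt(-.09))])
E
```

```text
t 0.70 p [ 0.292  -0.332   0.2278] yaw -0.089 z [ 0. -0. -1.] F [ 1.3 -1.3 -0.6] g 0.503 q [-0.85  0.13 -0.37  1.07  0.    2.38]
[0.739, -0.941, 0.391, 0.0, -0.0, 0.001]
```

{"name": "step_arm", "arguments": {
  "moves": [
    [[0.72, -0.92, 0.38, 0, 0, 0], [0.72, -0.92, 0.38, 0, 0, 0], [0.72, -0.92, 0.38, 0, 0, 0], [0.72, -0.92, 0.38, 0, 0, 0], [0.72, -0.92, 0.38, 0, 0, 0]]
  ]
}}

```text
time: 1.2
eef_pos: [0.4546, -0.1582, 0.1502]
ee_rot: [3.138, -0.138, 0.001]
contact_force: [1.1, -0.2, -0.9]
grip_width: 0.5
```

```bash
python3 - <<'E'
from h import *
st()
p=tab("R",0)
rows([(p,Rt(-.09))])
E
```

```text
t 1.20 p [ 0.4546 -0.1582  0.1502] yaw -0.088 z [ 0. -0. -1.] F [ 1.1 -0.2 -0.9] g 0.500 q [-0.33  0.25 -0.42  0.89 -0.    2.89]
[0.153, -0.191, 0.365, 0.0, -0.0, 0.001]
```

{"name": "step_arm", "arguments": {
  "moves": [
    [[0.15, -0.19, 0.1, 0, 0, 0], [0.15, -0.19, 0.1, 0, 0, 0], [0.15, -0.19, 0.35, 0, 0, 0], [0.15, -0.19, 0.35, 0, 0, 0], [0.15, -0.19, 0.35, 0, 0, 0]]
  ]
}}

```text
time: 1.7
eef_pos: [0.4924, -0.1155, 0.0608]
ee_rot: [-3.138, 0.138, 0.01]
contact_force: [-0.3, 0.2, 0.1]
grip_width: 0.497
```

```bash
python3 - <<'E'
from h import *
st()
p=tab("R",0)
rows([(p,Rt(-.09))])
s=snapshot("top");crop(s,"a1.png",340,500,140,260,5)
s=snapshot("scene");crop(s,"a2.png",220,420,160,310,4)
E
```

```text
t 1.70 p [ 0.4924 -0.1155  0.0608] yaw -0.088 z [-0.006  0.001 -1.   ] F [-0.3  0.2  0.1] g 0.497 q [-0.23  0.39 -0.49  0.69 -0.    3.  ]
[0.018, -0.007, 0.007, -0.0, 0.004, 0.001]
```

View pics/a1.png

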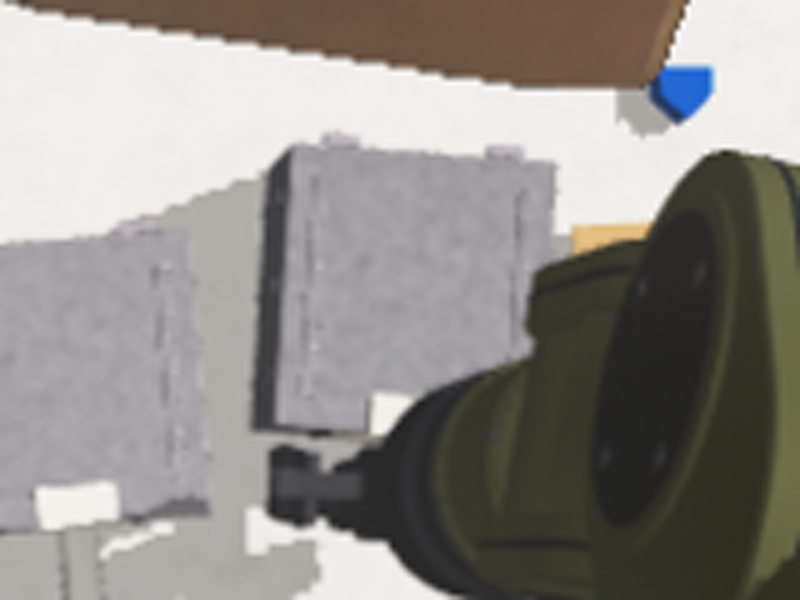

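View pics/a2.png

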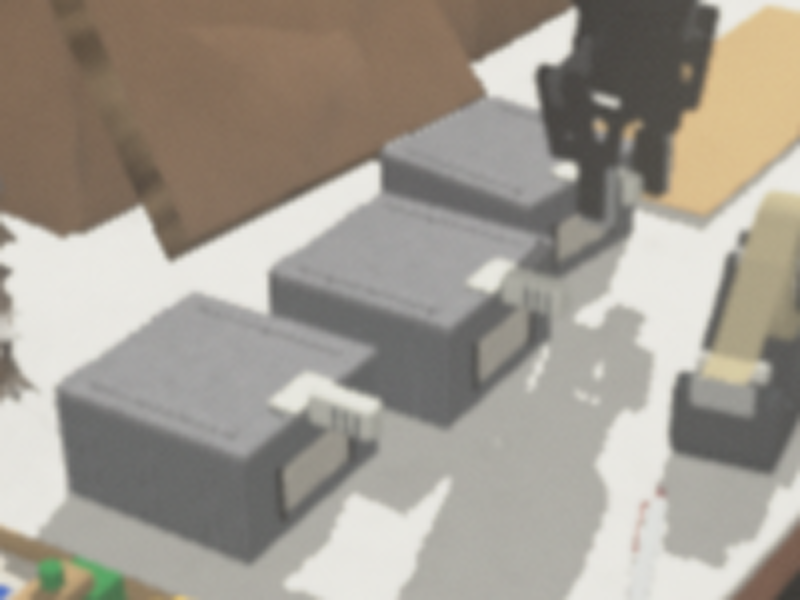

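{"name": "step_arm", "arguments": {
  "moves": [
    [[0.015, -0.005, 0.007, 0, 0, 0], [0.015, -0.005, 0.007, 0, 0, 0], [0.015, -0.005, 0.007, 0, 0, 0], [0.015, -0.005, 0.007, 0, 0, 0]]
  ],
  "hand": 0
}}

```text
time: 2.2
eef_pos: [0.5008, -0.115, 0.0629]
ee_rot: [-3.138, 0.138, -0.006]
contact_force: [1.9, 2.2, 5.8]
grip_width: 0.15
```

```bash
python3 - <<'E'
from h import *
st()
p=np.array(observe()["eef_pos"])
print(tab("R",0))
for a,b in ((.25,1.),(1.0,1.65)):
  T=np.linspace(a,b,5 if a<.5 else 5)
  # relative to measured start
  base=(tab("R",0 if a<.5 else 1.0),Rt(-.09))
  rows([(tab("R",t),Rt(-.09)) for t in (np.linspace(.2,1,5) if a<.5 else np.linspace(1.16,1.7,5))],base);print()
E
```

```text
t 2.20 p [ 0.5008 -0.115   0.0629] yaw -0.088 z [ 0.004  0.    -1.   ] F [1.9 2.2 5.8] g 0.150 q [-0.23  0.39 -0.48  0.69  0.    3.  ]
[ 0.49702378 -0.11400972  0.059     ]
[0.015, 0.0, -0.106, 0.0, 0.0, 0.0]
[0.05, -0.0, -0.207, 0.0, 0.0, 0.0]
[0.105, 0.0, -0.299, 0.0, 0.0, 0.0]
[0.177, 0.0, -0.378, 0.0, 0.0, 0.0]
[0.263, -0.0, -0.442, 0.0, 0.0, 0.0]

[0.077, 0.0, -0.038, 0.0, 0.0, 0.0]
[0.146, 0.0, -0.059, 0.0, 0.0, 0.0]
[0.217, 0.0, -0.072, 0.0, 0.0, 0.0]
[0.29, -0.0, -0.074, 0.0, 0.0, 0.0]
[0.362, 0.0, -0.067, 0.0, 0.0, 0.0]
```

```bash
python3 - <<'E'
from h import *
a=snapshot("top");b=snapshot("scene")
def tri(u,v):
    o=[];d=[]
    for s,p in((a,u),(b,v)):
        P0=pix2world(s,[p],0)[0];P1=pix2world(s,[p],.3)[0];o.append(P0);d.append((P1-P0)/np.linalg.norm(P1-P0))
    A=np.c_[d[0],-d[1]];t=np.linalg.lstsq(A,o[1]-o[0],rcond=None)[0]
    x,y=o[0]+t[0]*d[0],o[1]+t[1]*d[1];return (x+y)/2,np.linalg.norm(x-y)
print(tri((343,140),(265,218)),tri((475,157),(339,170)),tri((348,66),(236,143)),tri((502,50),(290,118)))
E
```

```text
(array([0.69695246, 0.02696415, 0.029717  ]), np.float64(0.004433192902709761)) (array([ 0.65598153, -0.21712395,  0.07187647]), np.float64(0.010219718207813115)) (array([0.77652601, 0.02252896, 0.18976194]), np.float64(0.015142396314291113)) (array([ 0.81997857, -0.23284123,  0.1762757 ]), np.float64(0.015562347585813917))
```

```bash
cat >> h.py <<'E'
def arc(b,ths,yaw,base_th=None,r0=.1305,r1=.133,h=.008,base=None):
    base=base or (tab(b,0,r0,h),Rt(yaw)); 
    rows([(tab(b,t,r0+(r1-r0)*np.sin(min(t,1.57)),h*(1-t/2.5)),Rt(yaw)) for t in ths],base)
E
python3 - <<'E'
from h import *
arc("R",np.arange(.12,.61,.12),-.09); st()
print(tab("R",.6,.132,.006))
E
```

```text
[0.006, -0.0, -0.061, 0.0, 0.0, 0.0]
[0.02, -0.0, -0.121, 0.0, 0.0, 0.0]
[0.04, 0.0, -0.179, 0.0, 0.0, 0.0]
[0.067, 0.0, -0.234, 0.0, 0.0, 0.0]
[0.1, -0.0, -0.286, 0.0, 0.0, 0.0]
t 2.30 p [ 0.5008 -0.115   0.0628] yaw -0.088 z [ 0.004  0.    -1.   ] F [1.1 1.8 6.6] g 0.147 q [-0.23  0.39 -0.48  0.69  0.    3.  ]
[ 0.52535222 -0.11656618  0.13348482]
```

{"name": "step_arm", "arguments": {
  "moves": [
    [[0.006, 0, -0.061, 0, 0, 0], [0.02, 0, -0.121, 0, 0, 0], [0.04, 0, -0.179, 0, 0, 0], [0.067, 0, -0.234, 0, 0, 0], [0.1, 0, -0.286, 0, 0, 0]]
  ]
}}

```text
time: 2.8
eef_pos: [0.5244, -0.1171, 0.1323]
ee_rot: [-3.138, 0.138, 0.0]
contact_force: [7.4, 1.2, -11.8]
grip_width: 0.151
```

```bash
python3 - <<'E'
from h import *
st();
b=(tab("R",.6,.1319,.0061),Rt(-.09));print(b[0])
arc("R",np.arange(.75,1.36,.15),-.09,base=b); 
b=(tab("R",1.35,.133,.0037),Rt(-.09));print(b[0])
arc("R",[1.45,1.55,1.65,1.7,1.7],-.09,base=b); 
E
```

```text
t 2.80 p [ 0.5244 -0.1171  0.1323] yaw -0.088 z [-0.  0. -1.] F [  7.4   1.2 -11.8] g 0.151 q [-0.22  0.36 -0.32  0.89  0.    3.01]
[ 0.52549065 -0.11657867  0.13351089]
[0.05, -0.0, -0.059, 0.0, 0.0, 0.0]
[0.108, 0.0, -0.11, 0.0, 0.0, 0.0]
[0.174, 0.0, -0.152, 0.0, 0.0, 0.0]
[0.245, -0.0, -0.183, 0.0, 0.0, 0.0]
[0.32, 0.0, -0.204, 0.0, 0.0, 0.0]
[ 0.60506701 -0.12375995  0.18458153]
[0.051, -0.0, -0.007, 0.0, 0.0, 0.0]
[0.103, -0.0, -0.01, 0.0, 0.0, 0.0]
[0.155, -0.0, -0.007, 0.0, 0.0, 0.0]
[0.181, -0.0, -0.004, 0.0, 0.0, 0.0]
[0.181, -0.0, -0.004, 0.0, 0.0, 0.0]
```

Works well; continue.

{"name": "step_arm", "arguments": {
  "moves": [
    [[0.05, 0, -0.059, 0, 0, 0], [0.108, 0, -0.11, 0, 0, 0], [0.174, 0, -0.152, 0, 0, 0], [0.245, 0, -0.183, 0, 0, 0], [0.32, 0, -0.204, 0, 0, 0]]
  ]
}}

```text
time: 3.3
eef_pos: [0.5994, -0.1239, 0.1822]
ee_rot: [-3.138, 0.139, 0.016]
contact_force: [-3.9, 0.5, -4.9]
grip_width: 0.152
```

{"name": "step_arm", "arguments": {
  "moves": [
    [[0.051, 0, -0.008, 0, 0, 0], [0.103, 0, -0.012, 0, 0, 0], [0.155, 0, -0.01, 0, 0, 0], [0.175, 0, -0.008, 0, 0, 0], [0.175, 0, -0.008, 0, 0, 0]]
  ]
}}

```text
time: 3.8
eef_pos: [0.6452, -0.1281, 0.1843]
ee_rot: [3.138, -0.139, -0.008]
contact_force: [-3.6, 0.4, -3.3]
grip_width: 0.143
```

```bash
python3 - <<'E'
from h import *
st(); print(tab("R",1.68,.133,.003))
s=snapshot("top");crop(s,"b1.png",300,500,110,260,4)
s=snapshot("scene");crop(s,"b2.png",220,420,120,270,4)
E
```

```text
t 3.80 p [ 0.6452 -0.1281  0.1843] yaw -0.088 z [-0.005  0.    -1.   ] F [-3.6  0.4 -3.3] g 0.143 q [-0.2   0.52  0.1   1.15 -0.    3.03]
[ 0.64788808 -0.12762428  0.18588079]
```

View pics/b1.png

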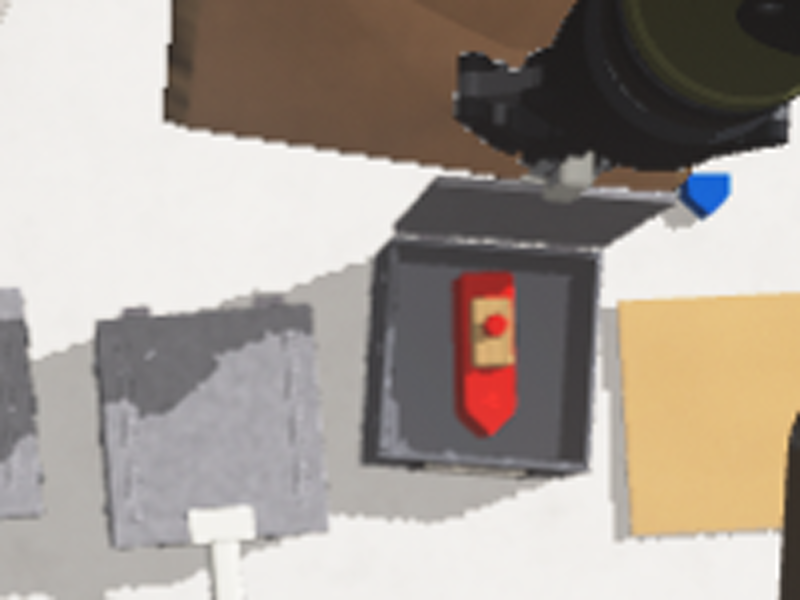

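View pics/b2.png

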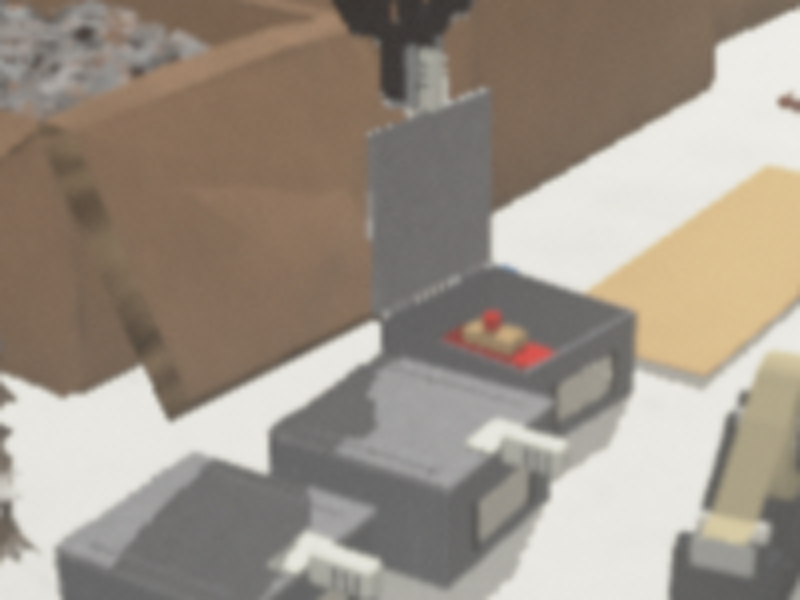

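{"name": "step_arm", "arguments": {
  "moves": [
    [[0, 0, 0, 0, 0, 0], [0, 0, 0, 0, 0, 0], [0, 0, -0.15, 0, 0, 0], [0, 0, -0.32, 0, 0, 0], [0, 0, -0.32, 0, 0, 0]]
  ],
  "hand": 0.45
}}

```text
time: 4.4
eef_pos: [0.6516, -0.1289, 0.2745]
ee_rot: [3.136, -0.138, 0.026]
contact_force: [1.5, -0.4, 0.6]
grip_width: 0.448
```

{"name": "step_arm", "arguments": {
  "moves": [
    [[-0.2, 0, 0, 0, 0, -0.09], [-0.4, -0.1, 0, 0, 0, -0.18], [-0.6, -0.2, 0, 0, 0, -0.28], [-0.75, -0.35, 0.1, 0, 0, -0.37], [-0.75, -0.5, 0.1, 0, 0, -0.47]]
  ]
}}

```text
time: 4.9
eef_pos: [0.4681, 0.0112, 0.241]
ee_rot: [2.979, 0.997, 0.0]
contact_force: [0.4, -0.1, -0.7]
grip_width: 0.45
```

```bash
python3 - <<'E'
from h import *
st(); p=tab("M",0); p[2]=.16;
rows([(p,Rt(.06+np.pi))])
E
```

```text
t 4.90 p [0.4681 0.0112 0.241 ] yaw 0.646 z [ 0. -0. -1.] F [ 0.4 -0.1 -0.7] g 0.450 q [ 0.02  0.17 -0.28  1.12 -0.    2.52]
[-0.012, -0.002, 0.324, 0.0, 0.0, -1.627]
```

{"name": "step_arm", "arguments": {
  "moves": [
    [[0, 0, 0.05, 0, 0, -0.47], [0, 0, 0.1, 0, 0, -0.47], [0, 0, 0.1, 0, 0, -0.47], [0, 0, 0.15, 0, 0, -0.47], [0, 0, 0.15, 0, 0, -0.47]]
  ]
}}

```text
time: 5.4
eef_pos: [0.4723, 0.0117, 0.2036]
ee_rot: [2.414, 2.008, 0.003]
contact_force: [-1.0, -0.4, -0.0]
grip_width: 0.454
```

{"name": "step_arm", "arguments": {
  "moves": [
    [[0, 0, 0.05, 0, 0, -0.47], [0, 0, 0.1, 0, 0, -0.47], [0, 0, 0.1, 0, 0, -0.47], [0, 0, 0.1, 0, 0, -0.47], [0, 0, 0.1, 0, 0, -0.47]]
  ]
}}

```text
time: 5.9
eef_pos: [0.4733, 0.0115, 0.1797]
ee_rot: [1.526, 2.741, 0.004]
contact_force: [-0.3, 0.0, -0.3]
grip_width: 0.449
```

{"name": "step_arm", "arguments": {
  "moves": [
    [[0, 0, 0, 0, 0, -0.47], [0, 0, 0, 0, 0, -0.47], [0, 0, 0, 0, 0, -0.47], [0, 0, 0, 0, 0, -0.47], [0, 0, 0, 0, 0, -0.47]]
  ]
}}

```text
time: 6.4
eef_pos: [0.4734, 0.0116, 0.1799]
ee_rot: [0.434, 3.106, 0.002]
contact_force: [0.5, -0.5, 0.9]
grip_width: 0.449
```

```bash
python3 - <<'E'
from h import *
st(); p=tab("M",0); 
rows([(p,Rt(.06+np.pi))])
s=snapshot("scene");crop(s,"c2.png",220,420,120,270,4)
E
```

```text
t 6.40 p [0.4734 0.0116 0.1799] yaw 2.864 z [ 0.005  0.    -1.   ] F [ 0.5 -0.5  0.9] g 0.449 q [ 0.02  0.21 -0.39  0.96  0.    0.3 ]
[0.031, -0.017, 0.483, 0.001, 0.003, -0.215]
```

View pics/c2.png

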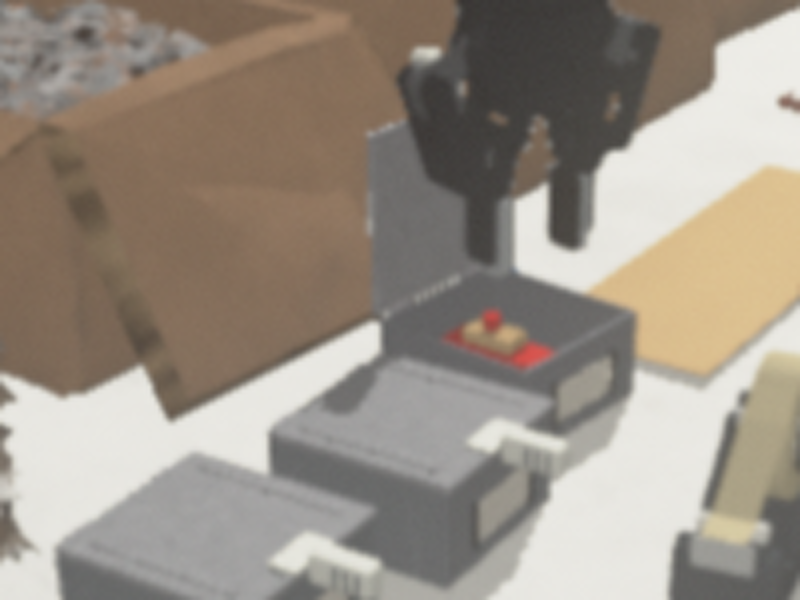

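{"name": "step_arm", "arguments": {
  "moves": [
    [[0.03, -0.016, 0.12, 0, 0, -0.215], [0.03, -0.016, 0.22, 0, 0, -0.215], [0.03, -0.016, 0.35, 0, 0, -0.215], [0.03, -0.016, 0.475, 0, 0, -0.215], [0.03, -0.016, 0.475, 0, 0, -0.215]]
  ]
}}

```text
time: 6.95
eef_pos: [0.4611, 0.0097, 0.0576]
ee_rot: [0.082, -3.136, -0.0]
contact_force: [-0.1, 0.5, -0.7]
grip_width: 0.448
```

{"name": "step_arm", "arguments": {
  "moves": [
    [[0, 0, 0, 0, 0, 0], [0, 0, 0, 0, 0, 0], [0, 0, 0, 0, 0, 0], [0, 0, 0, 0, 0, 0]]
  ],
  "hand": 0
}}

```text
time: 7.35
eef_pos: [0.465, 0.0096, 0.0616]
ee_rot: [-0.085, 3.136, -0.001]
contact_force: [0.7, 0.1, 6.3]
grip_width: 0.148
```

```bash
python3 - <<'E'
from h import *
st(); print(tab("M",0))
Y=.06+np.pi
k=dict(r0=.1335,r1=.134,h=.006)
arc("M",np.arange(.14,.71,.14),Y,**k);
f=lambda t:(tab("M",t,.1335+.0005*np.sin(t),.006*(1-t/2.5)),Rt(Y))
arc("M",np.arange(.85,1.46,.15),Y,base=f(.7),**k)
arc("M",[1.55,1.64,1.7,1.7,1.7],Y,base=f(1.45),**k)
E
```

```text
t 7.35 p [0.465  0.0096 0.0616] yaw -3.088 z [ 0.004 -0.    -1.   ] F [0.7 0.1 6.3] g 0.148 q [ 0.02  0.33 -0.6   0.64 -0.   -0.03]
[0.46544588 0.00967094 0.059     ]
[-0.008, 0.0, -0.073, 0.0, 0.0, 0.0]
[-0.026, 0.0, -0.144, 0.0, 0.0, 0.0]
[-0.054, 0.0, -0.212, 0.0, 0.0, 0.0]
[-0.091, 0.0, -0.276, 0.0, 0.0, 0.0]
[-0.136, 0.0, -0.334, 0.0, 0.0, 0.0]
[-0.057, 0.0, -0.055, 0.0, 0.0, 0.0]
[-0.121, 0.0, -0.1, 0.0, 0.0, 0.0]
[-0.191, 0.0, -0.136, 0.0, 0.0, 0.0]
[-0.266, 0.0, -0.161, 0.0, 0.0, 0.0]
[-0.344, 0.0, -0.175, 0.0, 0.0, 0.0]
[-0.053, 0.0, -0.003, 0.0, 0.0, 0.0]
[-0.1, 0.0, -0.001, 0.0, 0.0, 0.0]
[-0.131, 0.0, 0.003, 0.0, 0.0, 0.0]
[-0.131, 0.0, 0.003, 0.0, 0.0, 0.0]
[-0.131, 0.0, 0.003, 0.0, 0.0, 0.0]
```

{"name": "step_arm", "arguments": {
  "moves": [
    [[-0.008, 0, -0.073, 0, 0, 0], [-0.026, 0, -0.144, 0, 0, 0], [-0.054, 0, -0.212, 0, 0, 0], [-0.091, 0, -0.276, 0, 0, 0], [-0.136, 0, -0.334, 0, 0, 0]]
  ]
}}

```text
time: 7.85
eef_pos: [0.4973, 0.0115, 0.1436]
ee_rot: [0.085, -3.14, 0.0]
contact_force: [4.4, -0.9, -12.1]
grip_width: 0.15
```

{"name": "step_arm", "arguments": {
  "moves": [
    [[-0.057, 0, -0.055, 0, 0, 0], [-0.121, 0, -0.1, 0, 0, 0], [-0.191, 0, -0.136, 0, 0, 0], [-0.266, 0, -0.161, 0, 0, 0], [-0.344, 0, -0.175, 0, 0, 0]]
  ]
}}

```text
time: 8.35
eef_pos: [0.5801, 0.0164, 0.187]
ee_rot: [0.085, -3.133, -0.001]
contact_force: [-5.1, 1.0, -2.4]
grip_width: 0.151
```

{"name": "step_arm", "arguments": {
  "moves": [
    [[-0.053, 0, -0.003, 0, 0, 0], [-0.1, 0, -0.001, 0, 0, 0], [-0.131, 0, 0.003, 0, 0, 0], [-0.131, 0, 0.003, 0, 0, 0], [-0.131, 0, 0.003, 0, 0, 0]]
  ]
}}

```text
time: 8.85
eef_pos: [0.6153, 0.0184, 0.1866]
ee_rot: [0.085, -3.14, -0.002]
contact_force: [-2.8, 1.6, 2.1]
grip_width: 0.156
```

{"name": "step_arm", "arguments": {
  "moves": [
    [[0, 0, 0, 0, 0, 0], [0, 0, 0, 0, 0, 0], [0, 0, -0.12, 0, 0, 0], [0, 0, -0.27, 0, 0, 0], [0, 0, -0.27, 0, 0, 0]]
  ],
  "hand": 0.45
}}

```text
time: 9.35
eef_pos: [0.6194, 0.0177, 0.2597]
ee_rot: [-0.084, 3.129, -0.001]
contact_force: [0.9, -0.5, 0.3]
grip_width: 0.447
```

```bash
python3 - <<'E'
from h import *
st(); 
s=snapshot("top");crop(s,"d1.png",300,500,110,260,4)
s=snapshot("scene");crop(s,"d2.png",220,420,120,270,4)
p=tab("L",0);p[2]=.2
rows([(p,Rt(.0743+np.pi))])
E
```

```text
t 9.35 p [0.6194 0.0177 0.2597] yaw -3.088 z [ 0.012 -0.    -1.   ] F [ 0.9 -0.5  0.3] g 0.447 q [ 0.03  0.41  0.12  1.26 -0.   -0.02]
[0.541, 0.543, 0.219, -0.0, 0.003, -0.013]
```

View pics/d1.png

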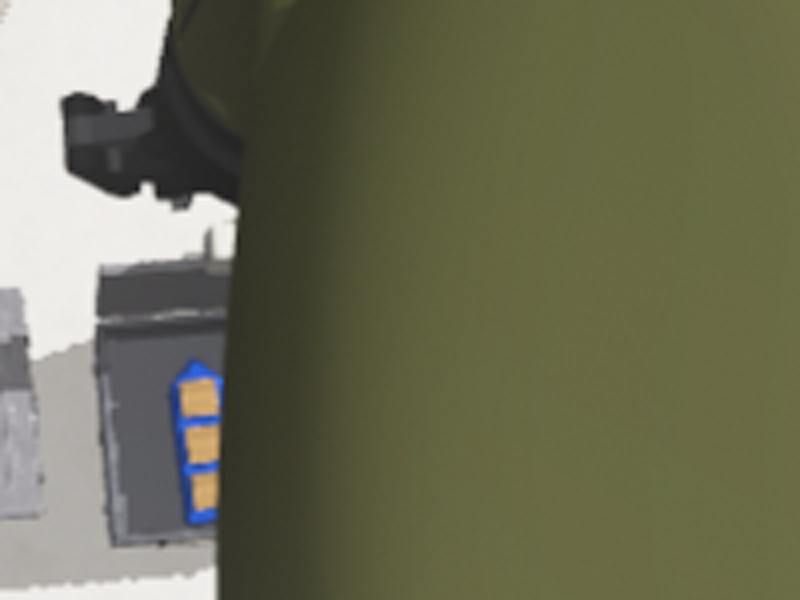

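View pics/d2.png

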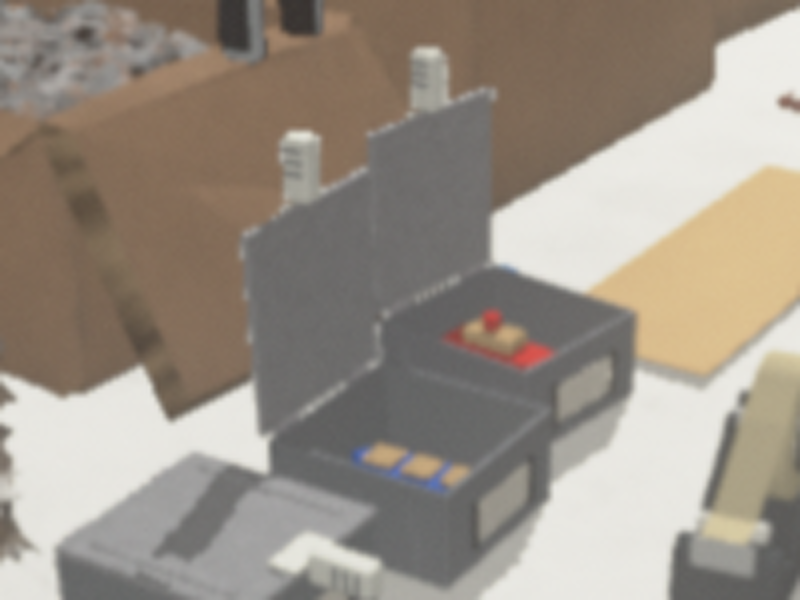

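{"name": "step_arm", "arguments": {
  "moves": [
    [[0.54, 0.54, 0.2, 0, 0, -0.013], [0.54, 0.54, 0.2, 0, 0, -0.013], [0.54, 0.54, 0.2, 0, 0, -0.013], [0.54, 0.54, 0.22, 0, 0, -0.013], [0.54, 0.54, 0.22, 0, 0, -0.013]]
  ]
}}

```text
time: 9.95
eef_pos: [0.4656, 0.1465, 0.1948]
ee_rot: [0.125, -3.128, 0.003]
contact_force: [0.1, -0.8, -0.2]
grip_width: 0.448
```

```bash
python3 - <<'E'
from h import *
st(); 
p=tab("L",0)
rows([(p,Rt(.0743+np.pi))])
E
```

```text
t 9.95 p [0.4656 0.1465 0.1948] yaw -3.062 z [-0.011 -0.002 -1.   ] F [ 0.1 -0.8 -0.2] g 0.448 q [ 0.3   0.24 -0.32  1.03  0.    0.22]
[-0.044, -0.004, 0.543, -0.001, -0.007, 0.003]
```

{"name": "step_arm", "arguments": {
  "moves": [
    [[-0.025, -0.003, 0.18, 0, 0, 0], [-0.025, -0.003, 0.35, 0, 0, 0], [-0.025, -0.003, 0.45, 0, 0, 0], [-0.025, -0.003, 0.53, 0, 0, 0], [-0.025, -0.003, 0.53, 0, 0, 0]]
  ]
}}

```text
time: 10.45
eef_pos: [0.4774, 0.1439, 0.0631]
ee_rot: [0.116, -3.133, 0.003]
contact_force: [-0.4, 0.4, -0.2]
grip_width: 0.453
```

{"name": "step_arm", "arguments": {
  "moves": [
    [[0, 0, 0, 0, 0, 0], [0, 0, 0, 0, 0, 0], [0, 0, 0, 0, 0, 0], [0, 0, 0, 0, 0, 0]]
  ],
  "hand": 0
}}

```text
time: 10.85
eef_pos: [0.4806, 0.1467, 0.0675]
ee_rot: [-0.118, 3.138, 0.006]
contact_force: [-0.5, 5.4, -1.5]
grip_width: 0.152
```

```bash
python3 - <<'E'
from h import *
st(); print(tab("L",0))
E
```

```text
t 10.85 p [0.4806 0.1467 0.0675] yaw -3.067 z [ 0.001  0.004 -1.   ] F [-0.5  5.4 -1.5] g 0.152 q [ 0.29  0.37 -0.5   0.7   0.    0.22]
[0.47522072 0.14606147 0.059     ]
```

{"name": "step_arm", "arguments": {
  "moves": [
    [[0, 0, 0, 0, 0, 0], [0.022, 0.002, 0.03, 0, 0, 0], [0.022, 0.002, 0.03, 0, 0, 0]]
  ],
  "hand": 0.35
}}

```text
time: 11.15
eef_pos: [0.4732, 0.1447, 0.0584]
ee_rot: [0.117, -3.138, 0.002]
contact_force: [-0.8, -0.3, -1.3]
grip_width: 0.35
```

{"name": "step_arm", "arguments": {
  "moves": [
    [[0, 0, 0, 0, 0, 0], [0, 0, 0, 0, 0, 0], [0, 0, 0, 0, 0, 0], [0, 0, 0, 0, 0, 0]]
  ],
  "hand": 0
}}

```text
time: 11.55
eef_pos: [0.4739, 0.1462, 0.0589]
ee_rot: [0.118, -3.138, -0.004]
contact_force: [-3.3, 5.4, 0.3]
grip_width: 0.148
```

```bash
python3 - <<'E'
from h import *
st(); 
Y=.0743+np.pi
k=dict(r0=.1335,r1=.134,h=.006)
arc("L",np.arange(.14,.71,.14),Y,**k);
f=lambda t:(tab("L",t,.1335+.0005*np.sin(t),.006*(1-t/2.5)),Rt(Y))
arc("L",np.arange(.85,1.46,.15),Y,base=f(.7),**k)
arc("L",[1.55,1.64,1.7,1.7,1.7],Y,base=f(1.45),**k)
E
```

```text
t 11.55 p [0.4739 0.1462 0.0589] yaw -3.067 z [-0.001  0.002 -1.   ] F [-3.3  5.4  0.3] g 0.148 q [ 0.3   0.38 -0.52  0.67  0.    0.22]
[-0.008, -0.0, -0.073, 0.0, 0.0, 0.0]
[-0.026, -0.0, -0.144, 0.0, 0.0, 0.0]
[-0.054, -0.0, -0.212, 0.0, 0.0, 0.0]
[-0.091, -0.0, -0.276, 0.0, 0.0, 0.0]
[-0.136, -0.0, -0.334, 0.0, 0.0, 0.0]
[-0.057, 0.0, -0.055, 0.0, 0.0, 0.0]
[-0.121, 0.0, -0.1, 0.0, 0.0, 0.0]
[-0.191, 0.0, -0.136, 0.0, 0.0, 0.0]
[-0.266, 0.0, -0.161, 0.0, 0.0, 0.0]
[-0.344, 0.0, -0.175, 0.0, 0.0, 0.0]
[-0.053, 0.0, -0.003, 0.0, 0.0, 0.0]
[-0.1, 0.0, -0.001, 0.0, 0.0, 0.0]
[-0.131, 0.0, 0.003, 0.0, 0.0, 0.0]
[-0.131, 0.0, 0.003, 0.0, 0.0, 0.0]
[-0.131, 0.0, 0.003, 0.0, 0.0, 0.0]
```

{"name": "step_arm", "arguments": {
  "moves": [
    [[-0.008, 0, -0.073, 0, 0, 0], [-0.026, 0, -0.144, 0, 0, 0], [-0.054, 0, -0.212, 0, 0, 0], [-0.091, 0, -0.276, 0, 0, 0], [-0.136, 0, -0.334, 0, 0, 0]]
  ]
}}

```text
time: 12.05
eef_pos: [0.507, 0.1486, 0.1418]
ee_rot: [0.118, -3.136, -0.003]
contact_force: [2.3, 4.5, -9.9]
grip_width: 0.15
```

{"name": "step_arm", "arguments": {
  "moves": [
    [[-0.057, 0, -0.055, 0, 0, 0], [-0.121, 0, -0.1, 0, 0, 0], [-0.191, 0, -0.136, 0, 0, 0], [-0.266, 0, -0.161, 0, 0, 0], [-0.344, 0, -0.175, 0, 0, 0]]
  ]
}}

```text
time: 12.55
eef_pos: [0.5913, 0.1548, 0.1856]
ee_rot: [0.118, -3.132, -0.002]
contact_force: [-5.2, 3.7, -1.9]
grip_width: 0.154
```

{"name": "step_arm", "arguments": {
  "moves": [
    [[-0.053, 0, -0.003, 0, 0, 0], [-0.1, 0, -0.001, 0, 0, 0], [-0.135, 0, 0.003, 0, 0, 0], [-0.135, 0, 0.003, 0, 0, 0], [-0.135, 0, 0.003, 0, 0, 0]]
  ]
}}

```text
time: 13.05
eef_pos: [0.6269, 0.1574, 0.1849]
ee_rot: [0.118, -3.137, -0.002]
contact_force: [-2.8, 4.9, -1.4]
grip_width: 0.146
```

{"name": "step_arm", "arguments": {
  "moves": [
    [[0, 0, 0, 0, 0, 0], [0, 0, 0, 0, 0, 0], [0, 0, -0.12, 0, 0, 0], [0, 0, -0.27, 0, 0, 0], [0, 0, -0.27, 0, 0, 0]]
  ],
  "hand": 0.45
}}

```text
time: 13.55
eef_pos: [0.6311, 0.1567, 0.2591]
ee_rot: [-0.116, 3.128, 0.001]
contact_force: [0.4, -0.7, -0.1]
grip_width: 0.449
```

```bash
python3 - <<'E'
from h import *
st(); 
s=snapshot("top");crop(s,"e1.png",160,320,130,250,5);cv2.imwrite("pics/e0.png",s["pixels"])
s=snapshot("scene");crop(s,"e2.png",200,400,150,300,4)
E
```

```text
t 13.55 p [0.6311 0.1567 0.2591] yaw -3.068 z [ 0.011  0.001 -1.   ] F [ 0.4 -0.7 -0.1] g 0.449 q [ 0.24  0.47  0.21  1.29 -0.    0.17]
```

View pics/e1.png

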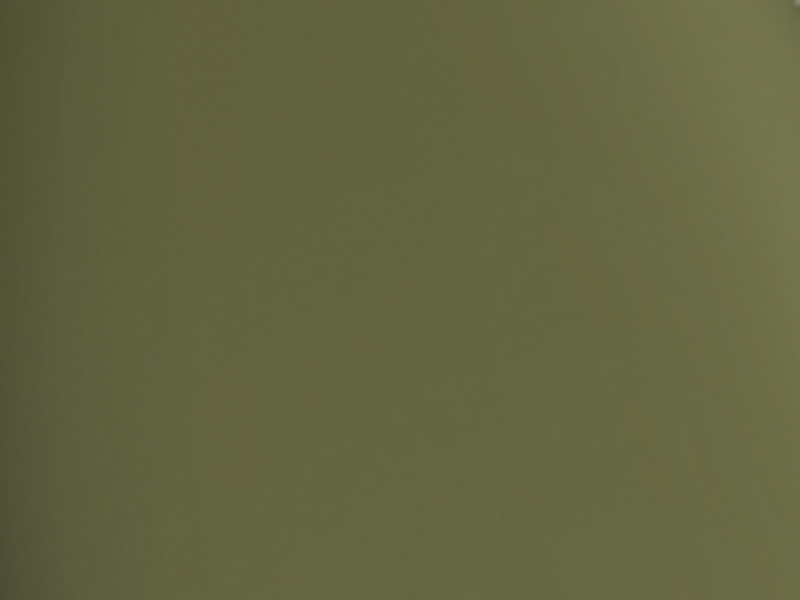

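View pics/e2.png

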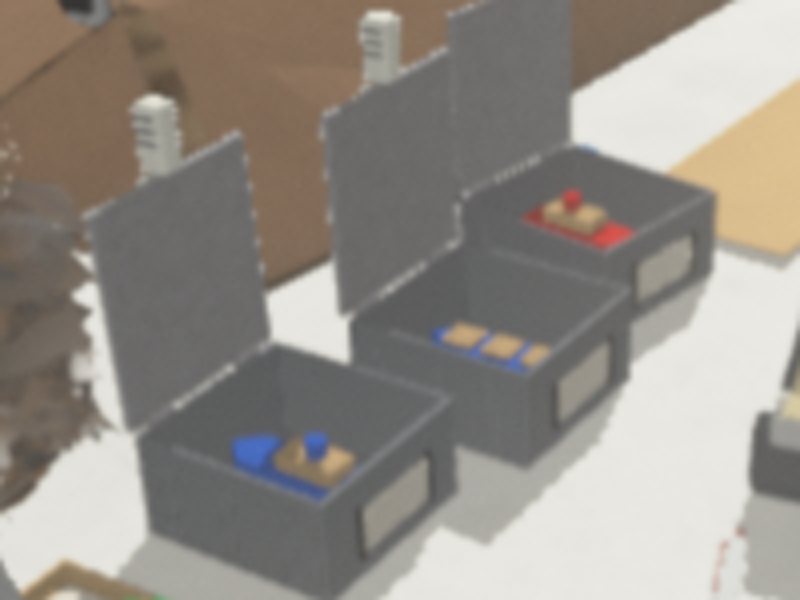

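{"name": "step_arm", "arguments": {
  "moves": [
    [[0.75, -0.6, 0, 0, 0, 0], [0.75, -0.6, 0, 0, 0, 0], [0.75, -0.6, 0, 0, 0, 0], [0.75, -0.6, 0, 0, 0, 0], [0.75, -0.6, 0, 0, 0, 0]]
  ]
}}

```text
time: 14.15
eef_pos: [0.4487, -0.0085, 0.2515]
ee_rot: [0.116, -3.137, 0.002]
contact_force: [1.2, -0.5, 0.7]
grip_width: 0.451
```

```bash
python3 - <<'E'
from h import *
st(); 
s=snapshot("top");crop(s,"f1.png",160,320,130,250,5);cv2.imwrite("pics/f0.png",s["pixels"])
E
```

```text
t 14.15 p [ 0.4487 -0.0085  0.2515] yaw -3.068 z [-0.003 -0.001 -1.   ] F [ 1.2 -0.5  0.7] g 0.451 q [-0.02  0.13 -0.3   1.14 -0.   -0.09]
```

View pics/f0.png

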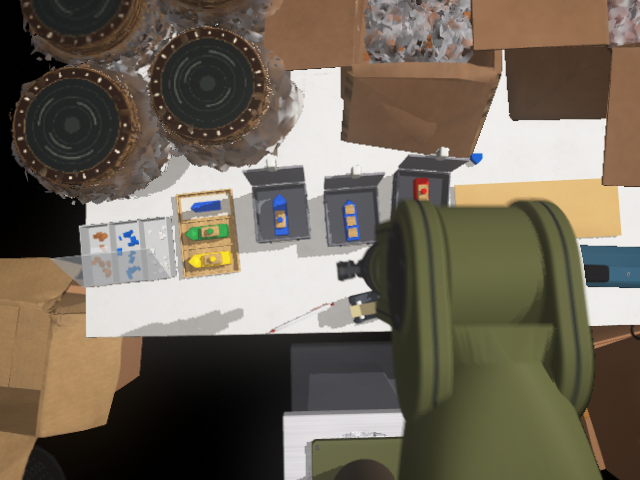

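View pics/f1.png

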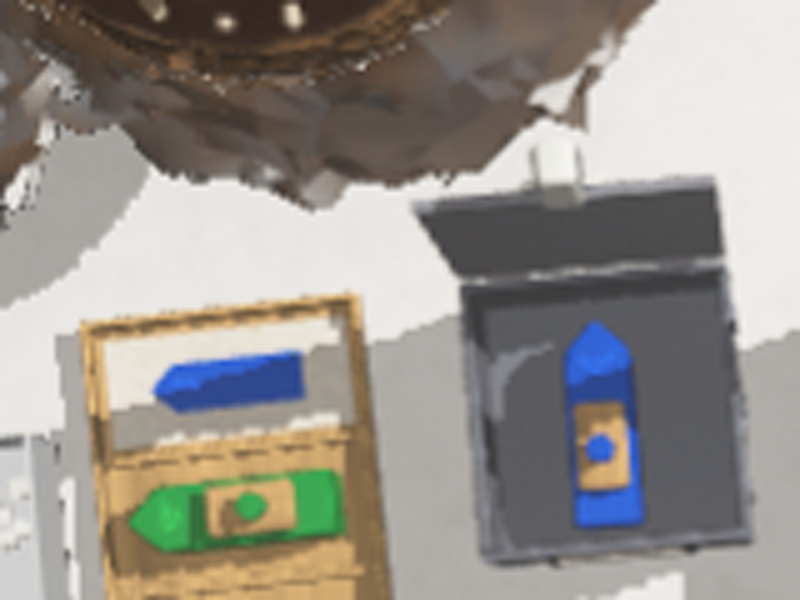

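```bash
python3 - <<'E'
from h import *
s=snapshot("top")
C=lambda pts,k,x0,y0:(np.array(pts,float)+.5)/k-.5+[x0,y0]
q=C([(577,525),(643,523),(596,320),(567,355),(633,352)],5,160,130)
w=pix2world(s,q,.030);print(w.round(4))
m=np.array([[-.041,.013,.03],[-.041,-.013,.03],[.041,0,.03]])
print(fitpose(s,m,q[:3]))
print(pix2world(s,C([(573,405),(627,400),(633,488),(580,493)],5,160,130),.039).round(4))
print(pix2world(s,C([(600,449)],5,160,130),.048).round(4))
for z in (0,.1,.2,.3): print(z,pix2world(s,[(222,171)],z),pix2world(s,[(190,163)],z))
# green ship deck z=.003+.026
g=C([(345,470),(340,537),(128,520)],5,160,130); print(pix2world(s,g,.029).round(4))
# tray rim far corners
print(pix2world(s,C([(80,322),(358,294),(350,432),(108,462)],5,160,130),.012).round(4))
E
```

```text
[[0.513  0.1659 0.03  ]
 [0.5133 0.14   0.03  ]
 [0.5937 0.1573 0.03  ]
 [0.5801 0.1689 0.03  ]
 [0.5808 0.1429 0.03  ]]
(array([0.55368282, 0.1550909 , 0.05023695]), np.float64(0.478290899280978))
[[0.5594 0.166  0.039 ]
 [0.5609 0.145  0.039 ]
 [0.5265 0.1432 0.039 ]
 [0.525  0.1638 0.039 ]]
[[0.5412 0.1551 0.048 ]]
0 [[0.64622315 0.27433859 0.        ]] [[0.66379512 0.33925493 0.        ]]
0.1 [[0.62723965 0.25482717 0.1       ]] [[0.64298011 0.31297737 0.1       ]]
0.2 [[0.60825614 0.23531575 0.2       ]] [[0.62216511 0.28669981 0.2       ]]
0.3 [[0.58927264 0.21580432 0.3       ]] [[0.6013501  0.26042225 0.3       ]]
[[0.5364 0.2567 0.029 ]
 [0.5101 0.2589 0.029 ]
 [0.5183 0.3418 0.029 ]]
[[0.5991 0.3652 0.012 ]
 [0.6084 0.2539 0.012 ]
 [0.5529 0.2576 0.012 ]
 [0.5427 0.3543 0.012 ]]
```

```bash
python3 - <<'E'
from h import *
t=snapshot("top");s=snapshot("scene")
im=s["pixels"].copy()
for (u,v),c in (((222,171),(0,0,255)),((190,163),(255,0,0)),((285,120),(0,255,0))):
  for i,z in enumerate((0,.05,.1,.15,.2,.25,.3)):
    p=proj(s,pix2world(t,[(u,v)],z))[0]; print((u,v),z,p.round())
    cv2.circle(im,tuple(int(round(a)) for a in p),1,c,-1)
cv2.imwrite("pics/g.png",cv2.resize(im[130:330,60:320],None,fx=3,fy=3,interpolation=cv2.INTER_CUBIC))
E
```

```text
(222, 171) 0 [194. 291.]
(222, 171) 0.05 [197. 268.]
(222, 171) 0.1 [200. 244.]
(222, 171) 0.15 [204. 218.]
(222, 171) 0.2 [208. 190.]
(222, 171) 0.25 [212. 160.]
(222, 171) 0.3 [216. 129.]
(190, 163) 0 [160. 306.]
(190, 163) 0.05 [163. 281.]
(190, 163) 0.1 [168. 256.]
(190, 163) 0.15 [172. 228.]
(190, 163) 0.2 [177. 199.]
(190, 163) 0.25 [182. 168.]
(190, 163) 0.3 [188. 135.]
(285, 120) 0 [210. 245.]
(285, 120) 0.05 [213. 226.]
(285, 120) 0.1 [215. 206.]
(285, 120) 0.15 [218. 184.]
(285, 120) 0.2 [221. 161.]
(285, 120) 0.25 [224. 136.]
(285, 120) 0.3 [228. 110.]
```

View pics/g.png

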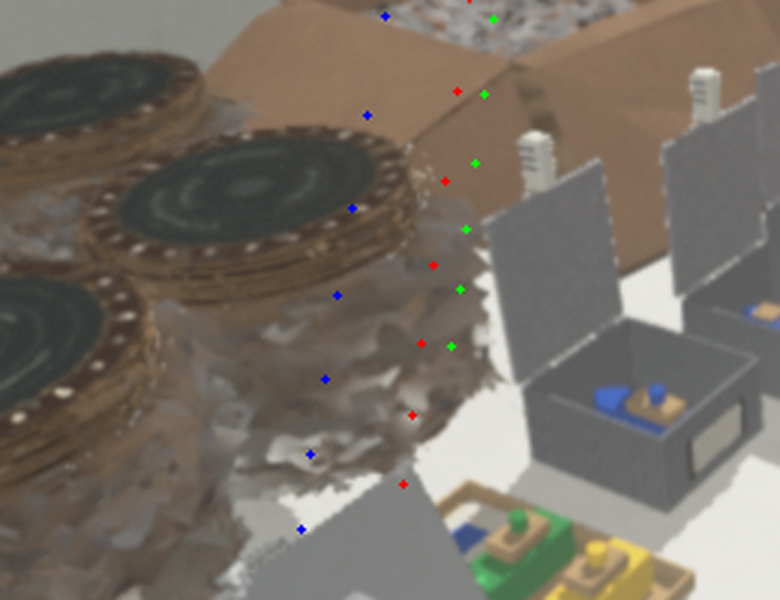

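```bash
python3 - <<'E'
from h import *
st()
rows([((.5475,.1548,z),Rt(.05+np.pi)) for z in (.2,.12,.034)])
E
```

```text
t 14.35 p [ 0.4512 -0.0075  0.2523] yaw -3.069 z [-0. -0. -1.] F [ 0.8 -0.1 -0.1] g 0.452 q [-0.02  0.13 -0.3   1.14 -0.   -0.09]
[-0.432, 0.62, 0.209, -0.0, -0.0, 0.014]
[-0.432, 0.62, 0.529, -0.0, -0.0, 0.014]
[-0.432, 0.62, 0.873, -0.0, -0.0, 0.014]
```

{"name": "step_arm", "arguments": {
  "moves": [
    [[-0.432, 0.62, 0.21, 0, 0, 0.014], [-0.432, 0.62, 0.21, 0, 0, 0.014], [-0.432, 0.62, 0.21, 0, 0, 0.014], [-0.432, 0.62, 0.21, 0, 0, 0.014], [-0.432, 0.62, 0.53, 0, 0, 0.014]]
  ]
}}

```text
time: 14.85
eef_pos: [0.5573, 0.1633, 0.1533]
ee_rot: [-0.092, 3.124, 0.009]
contact_force: [1.1, -0.2, -1.2]
grip_width: 0.451
```

{"name": "step_arm", "arguments": {
  "moves": [
    [[0, 0, 0.1, 0, 0, 0], [0, 0, 0.1, 0, 0, 0], [0, 0, 0.1, 0, 0, 0]]
  ]
}}

```text
time: 15.15
eef_pos: [0.5484, 0.1565, 0.1249]
ee_rot: [0.084, -3.139, 0.001]
contact_force: [0.7, -0.5, 0.3]
grip_width: 0.445
```

```bash
python3 - <<'E'
from h import *
st()
rows([((.5475,.1548,z),Rt(.05+np.pi)) for z in (.034,)])
s=snapshot("scene");crop(s,"i2.png",200,360,190,310,5)
E
```

```text
t 15.15 p [0.5484 0.1565 0.1249] yaw -3.088 z [-0.001 -0.    -1.   ] F [ 0.7 -0.5  0.3] g 0.445 q [ 0.28  0.42 -0.25  0.91 -0.    0.22]
[0.004, -0.006, 0.364, -0.0, -0.001, 0.002]
```

View pics/i2.png

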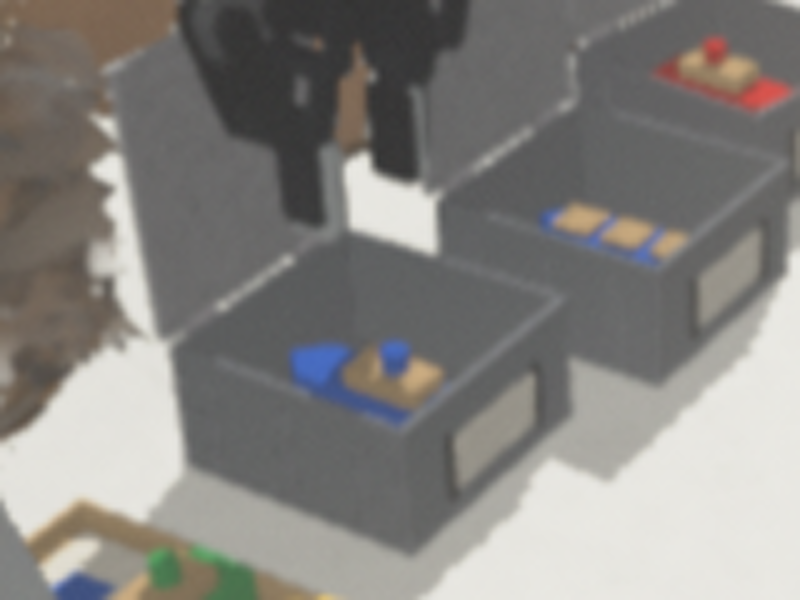

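{"name": "step_arm", "arguments": {
  "moves": [
    [[0.004, -0.006, 0.15, 0, 0, 0], [0.004, -0.006, 0.26, 0, 0, 0], [0.004, -0.006, 0.33, 0, 0, 0], [0.004, -0.006, 0.362, 0, 0, 0], [0.004, -0.006, 0.362, 0, 0, 0]]
  ]
}}

```text
time: 15.7
eef_pos: [0.548, 0.1543, 0.0356]
ee_rot: [-0.082, 3.139, 0.0]
contact_force: [-0.3, 0.0, 0.3]
grip_width: 0.451
```

```bash
python3 - <<'E'
from h import *
st()
s=snapshot("scene");crop(s,"j2.png",200,360,190,310,5)
E
```

```text
t 15.70 p [0.548  0.1543 0.0356] yaw -3.089 z [ 0.001  0.    -1.   ] F [-0.3  0.   0.3] g 0.451 q [ 0.27  0.51 -0.37  0.7   0.    0.22]
```

View pics/j2.png

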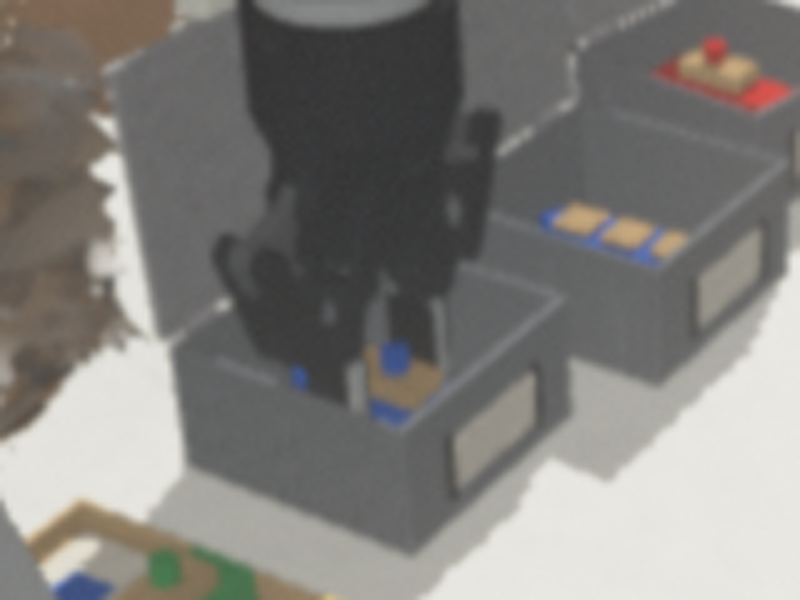

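Fingers straddle the hull. Drop 2 mm, close, lift.

{"name": "step_arm", "arguments": {
  "moves": [
    [[0, 0, 0.006, 0, 0, 0], [0, 0, 0.006, 0, 0, 0], [0, 0, 0.006, 0, 0, 0], [0, 0, 0.006, 0, 0, 0]]
  ],
  "hand": 0
}}

```text
time: 16.15
eef_pos: [0.5492, 0.1547, 0.0356]
ee_rot: [-0.082, 3.136, 0.002]
contact_force: [0.7, 0.8, 5.6]
grip_width: 0.287
```

{"name": "step_arm", "arguments": {
  "moves": [
    [[0, 0, -0.08, 0, 0, 0], [0, 0, -0.2, 0, 0, 0], [0, 0, -0.36, 0, 0, 0], [0, 0, -0.44, 0, 0, 0], [0, 0, -0.44, 0, 0, 0]]
  ]
}}

```text
time: 16.65
eef_pos: [0.5503, 0.1551, 0.1479]
ee_rot: [-0.082, 3.132, 0.003]
contact_force: [1.4, 0.2, -0.9]
grip_width: 0.287
```

```bash
python3 - <<'E'
from h import *
st()
s=snapshot("scene");crop(s,"k2.png",200,360,170,290,5)
a=.0943;d=.053
c=np.array([.5208+d*np.cos(a),.3014+d*np.sin(a)]);u=np.array([-np.sin(a),np.cos(a)])
tcp=c-u*.006
print(tcp)
Y=np.pi+a+np.pi/2
rows([((tcp[0]-.04,.27,.15),Rt(Y)),((tcp[0],tcp[1],.1),Rt(Y))])
E
```

```text
t 16.65 p [0.5503 0.1551 0.1479] yaw -3.089 z [ 0.009  0.002 -1.   ] F [ 1.4  0.2 -0.9] g 0.287 q [ 0.27  0.39 -0.22  0.95  0.    0.22]
[0.57412949 0.30041715]
[0.035, 0.464, -0.017, -0.002, 0.003, -1.027]
[-0.131, 0.577, 0.184, -0.002, 0.003, -1.027]
```

View pics/k2.png

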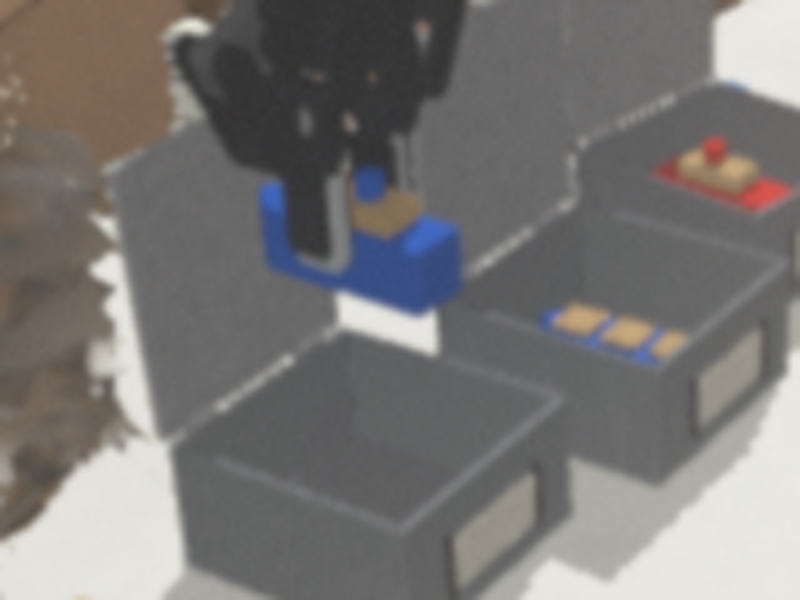

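```bash
python3 - <<'E'
import cv2
a=cv2.imread("pics/top0.png")[190:310,30:190];b=cv2.imread("pics/scene0.png")[270:460,60:310]
cv2.imwrite("pics/l1.png",cv2.resize(a,None,fx=5,fy=5,interpolation=cv2.INTER_CUBIC));cv2.imwrite("pics/l2.png",cv2.resize(b,None,fx=3,fy=3,interpolation=cv2.INTER_CUBIC))
E
```

```text
(no output)
```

View pics/l1.png

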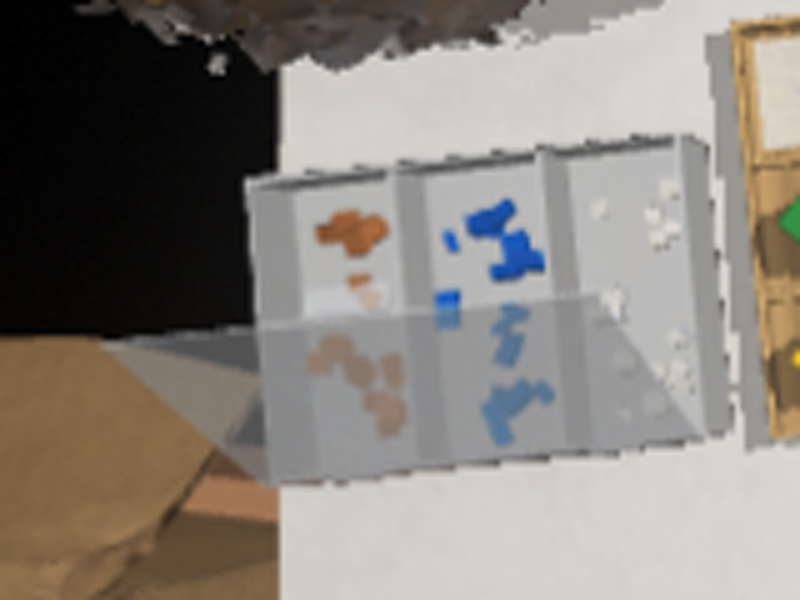

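View pics/l2.png

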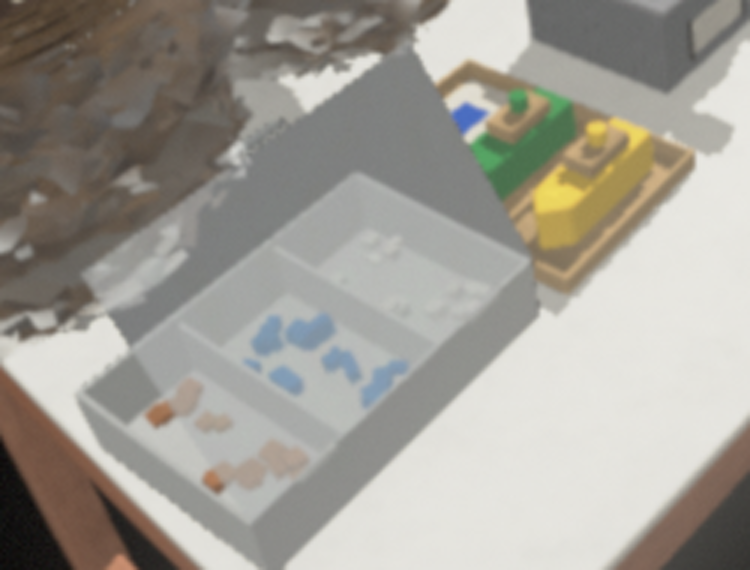

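```bash
python3 - <<'E'
from h import *
a=snapshot("top");b=snapshot("scene")
o=[];d=[]
for s,p in((a,(149,249)),(b,(196.5,285))):
    P0=pix2world(s,[p],0)[0];P1=pix2world(s,[p],.3)[0];o.append(P0);d.append((P1-P0)/np.linalg.norm(P1-P0))
t=np.linalg.lstsq(np.c_[d[0],-d[1]],o[1]-o[0],rcond=None)[0]
print(o[0]+t[0]*d[0],o[1]+t[1]*d[1]); st()
E
```

```text
[0.48635734 0.37299834 0.14260316] [0.48556065 0.37217316 0.14229266]
t 16.80 p [0.5467 0.1541 0.1429] yaw -3.089 z [-0.001 -0.    -1.   ] F [-0.1  1.  -1. ] g 0.286 q [ 0.27  0.4  -0.23  0.95  0.    0.22]
```

{"name": "step_arm", "arguments": {
  "moves": [
    [[0.1, 0.05, -0.04, 0, 0, -0.08], [0.15, 0.15, -0.04, 0, 0, -0.17], [0.15, 0.25, -0.04, 0, 0, -0.26], [0.15, 0.32, -0.04, 0, 0, -0.36], [0.15, 0.36, -0.04, 0, 0, -0.45]]
  ]
}}

```text
time: 17.3
eef_pos: [0.5037, 0.243, 0.1515]
ee_rot: [1.174, -2.911, -0.0]
contact_force: [-0.3, -0.5, -1.0]
grip_width: 0.291
```

```bash
python3 - <<'E'
from h import *
st();Y=np.pi+.0943+np.pi/2
rows([((.5741,.3004,z),Rt(Y)) for z in (.13,)])
rows([((.53,.29,z),Rt(Y)) for z in (.14,)])
E
```

```text
t 17.30 p [0.5037 0.243  0.1515] yaw -2.375 z [-0.003 -0.001 -1.   ] F [-0.3 -0.5 -1. ] g 0.291 q [ 0.45  0.38 -0.23  0.96  0.   -0.32]
[-0.362, -0.03, 0.085, 0.002, -0.001, -0.572]
[-0.206, 0.062, 0.046, 0.002, -0.001, -0.572]
```

{"name": "step_arm", "arguments": {
  "moves": [
    [[-0.2, 0.06, 0.04, 0, 0, -0.57], [-0.2, 0.06, 0.04, 0, 0, -0.57], [-0.2, 0.06, 0.04, 0, 0, -0.57], [-0.2, 0.06, 0.04, 0, 0, -0.57], [-0.2, 0.06, 0.04, 0, 0, -0.57]]
  ]
}}

```text
time: 17.8
eef_pos: [0.5297, 0.287, 0.141]
ee_rot: [2.157, -2.279, -0.002]
contact_force: [-0.4, 0.7, -0.7]
grip_width: 0.287
```

{"name": "step_arm", "arguments": {
  "moves": [
    [[0, 0, 0, 0, 0, -0.08], [0, 0, 0, 0, 0, -0.08], [0, 0, 0, 0, 0, -0.08]]
  ]
}}

```text
time: 18.1
eef_pos: [0.5302, 0.287, 0.142]
ee_rot: [2.287, -2.15, -0.001]
contact_force: [-0.8, 0.5, -0.9]
grip_width: 0.283
```

```bash
python3 - <<'E'
from h import *
st();Y=np.pi+.0943+np.pi/2
rows([((.5735,.3004,z),Rt(Y)) for z in (.13,.06,.034,)])
s=snapshot("scene");crop(s,"m2.png",160,320,190,310,5)
E
```

```text
t 18.10 p [0.5302 0.287  0.142 ] yaw -1.509 z [-0.002 -0.001 -1.   ] F [-0.8  0.5 -0.9] g 0.283 q [ 0.5   0.46 -0.13  0.99  0.   -1.14]
[-0.043, -0.176, 0.047, 0.002, -0.001, -0.021]
[-0.043, -0.177, 0.327, 0.002, -0.001, -0.021]
[-0.043, -0.177, 0.431, 0.002, -0.001, -0.021]
```

View pics/m2.png

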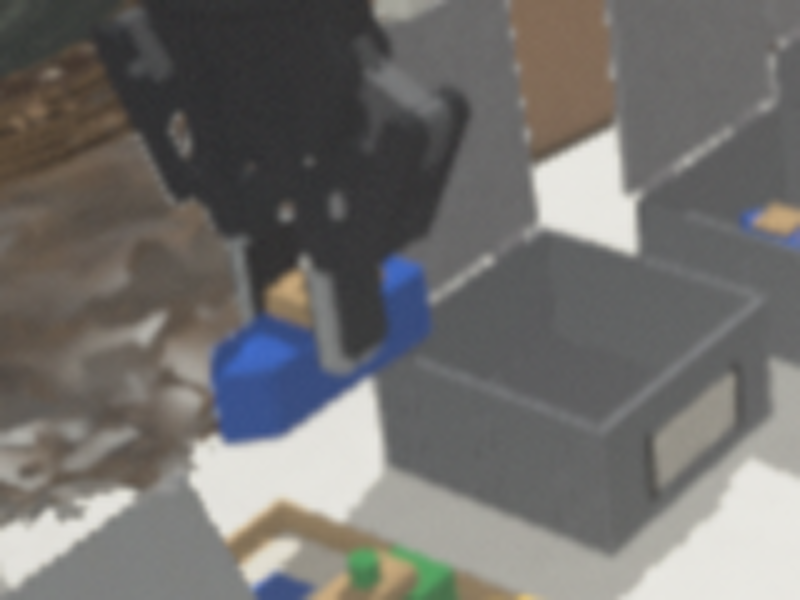

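{"name": "step_arm", "arguments": {
  "moves": [
    [[-0.043, -0.165, 0.05, 0, 0, -0.02], [-0.043, -0.165, 0.05, 0, 0, -0.02], [-0.043, -0.165, 0.15, 0, 0, -0.02], [-0.043, -0.165, 0.25, 0, 0, -0.02], [-0.043, -0.165, 0.31, 0, 0, -0.02]]
  ]
}}

```text
time: 18.65
eef_pos: [0.5703, 0.3001, 0.0637]
ee_rot: [2.321, -2.113, -0.002]
contact_force: [0.0, -0.8, -0.8]
grip_width: 0.285
```

```bash
python3 - <<'E'
from h import *
st();Y=np.pi+.0943+np.pi/2
rows([((.5712,.3001,z),Rt(Y)) for z in (.06,.0345,)])
s=snapshot("scene");crop(s,"n2.png",160,320,190,310,5)
s=snapshot("top");crop(s,"n1.png",160,320,130,250,5)
E
```

```text
t 18.65 p [0.5703 0.3001 0.0637] yaw -1.477 z [-0.003 -0.001 -1.   ] F [ 0.  -0.8 -0.8] g 0.285 q [ 0.48  0.59 -0.12  0.87  0.   -1.18]
[0.001, -0.004, 0.015, 0.002, -0.001, -0.0]
[0.0, -0.004, 0.117, 0.002, -0.001, -0.0]
```

View pics/n2.png

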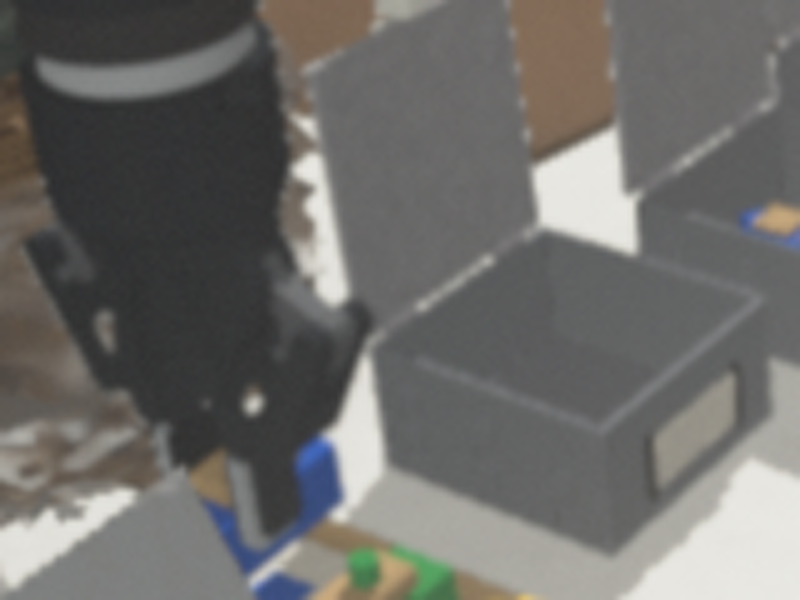

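View pics/n1.png

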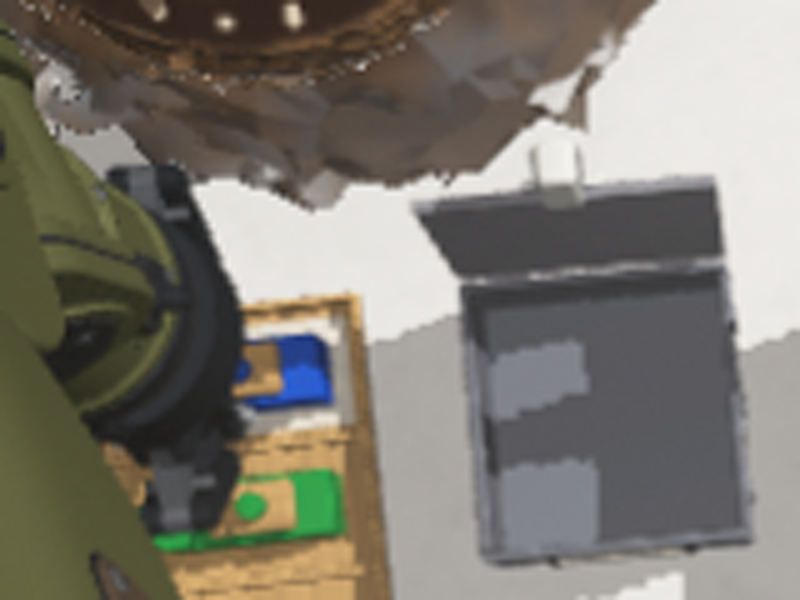

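{"name": "step_arm", "arguments": {
  "moves": [
    [[0, -0.002, 0.05, 0, 0, 0], [0, -0.002, 0.08, 0, 0, 0], [0, -0.002, 0.1, 0, 0, 0], [0, -0.002, 0.108, 0, 0, 0], [0, -0.002, 0.108, 0, 0, 0]]
  ]
}}

```text
time: 19.25
eef_pos: [0.5719, 0.3009, 0.0388]
ee_rot: [2.325, -2.113, -0.0]
contact_force: [0.1, 0.9, -0.2]
grip_width: 0.285
```

```bash
python3 - <<'E'
from h import *
st()
s=snapshot("scene");crop(s,"o2.png",160,320,190,310,5)
E
```

```text
t 19.25 p [0.5719 0.3009 0.0388] yaw -1.475 z [-0. -0. -1.] F [ 0.1  0.9 -0.2] g 0.285 q [ 0.48  0.61 -0.15  0.81 -0.   -1.18]
```

View pics/o2.png

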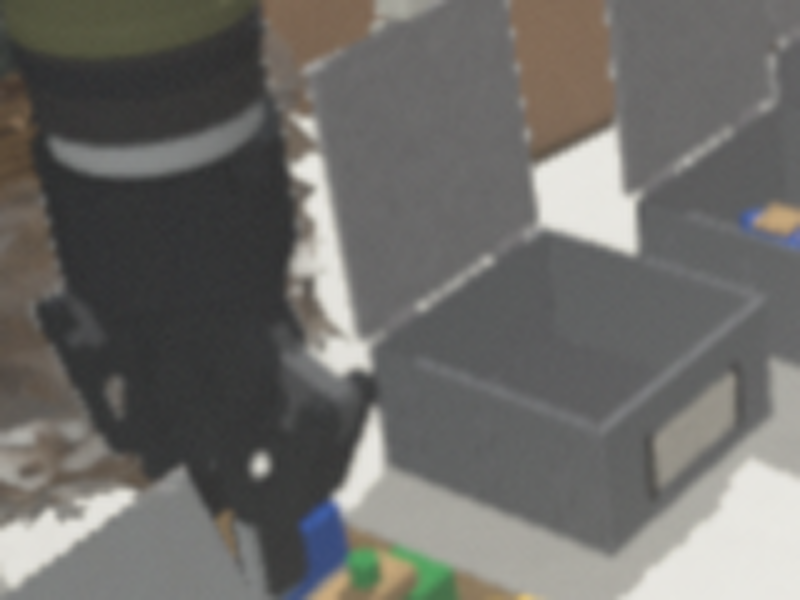

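{"name": "step_arm", "arguments": {
  "moves": [
    [[0, 0, 0.008, 0, 0, 0], [0, 0, 0.014, 0, 0, 0], [0, 0, 0.016, 0, 0, 0], [0, 0, 0.016, 0, 0, 0]]
  ]
}}

```text
time: 19.7
eef_pos: [0.572, 0.3009, 0.0349]
ee_rot: [-2.325, 2.113, 0.0]
contact_force: [0.8, -0.4, -0.8]
grip_width: 0.287
```

{"name": "step_arm", "arguments": {
  "moves": [
    [[0, 0, 0.002, 0, 0, 0], [0, 0, 0.002, 0, 0, 0], [0, 0, 0.002, 0, 0, 0], [0, 0, 0.002, 0, 0, 0]]
  ],
  "hand": 0.38
}}

```text
time: 20.1
eef_pos: [0.572, 0.3009, 0.0345]
ee_rot: [-2.325, 2.113, -0.0]
contact_force: [0.0, 0.0, -0.5]
grip_width: 0.379
```

{"name": "step_arm", "arguments": {
  "moves": [
    [[0, 0, -0.05, 0, 0, 0], [0, 0, -0.13, 0, 0, 0], [0, 0, -0.25, 0, 0, 0], [0, 0, -0.42, 0, 0, 0], [0, 0, -0.6, 0, 0, 0]]
  ]
}}

```text
time: 20.6
eef_pos: [0.5713, 0.3005, 0.1861]
ee_rot: [2.324, -2.112, -0.001]
contact_force: [0.2, 0.5, -0.6]
grip_width: 0.378
```

```bash
python3 - <<'E'
from h import *
st()
s=snapshot("scene");crop(s,"p2.png",160,320,230,350,5)
s=snapshot("top");crop(s,"p1.png",160,320,150,270,5)
E
```

```text
t 20.60 p [0.5713 0.3005 0.1861] yaw -1.475 z [-0.001 -0.001 -1.   ] F [ 0.2  0.5 -0.6] g 0.378 q [ 0.48  0.5   0.06  1.14 -0.   -1.18]
```

View pics/p2.png

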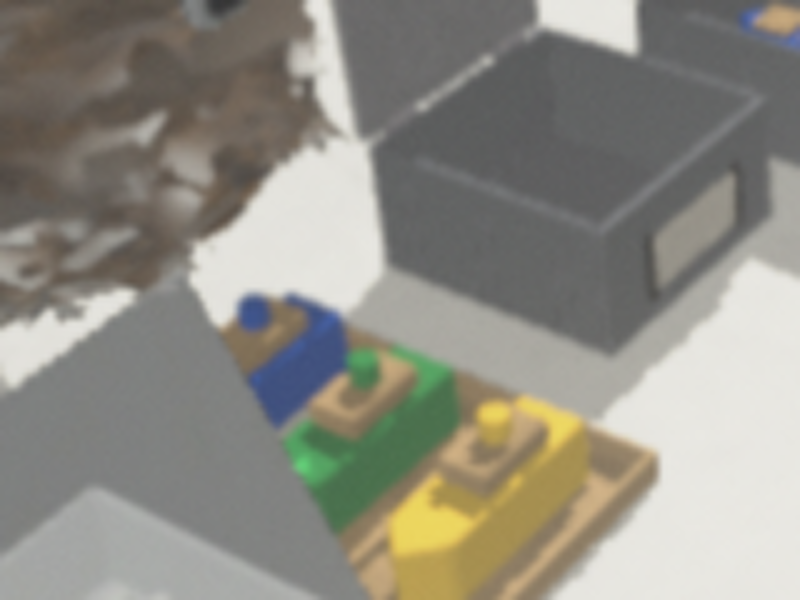

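View pics/p1.png

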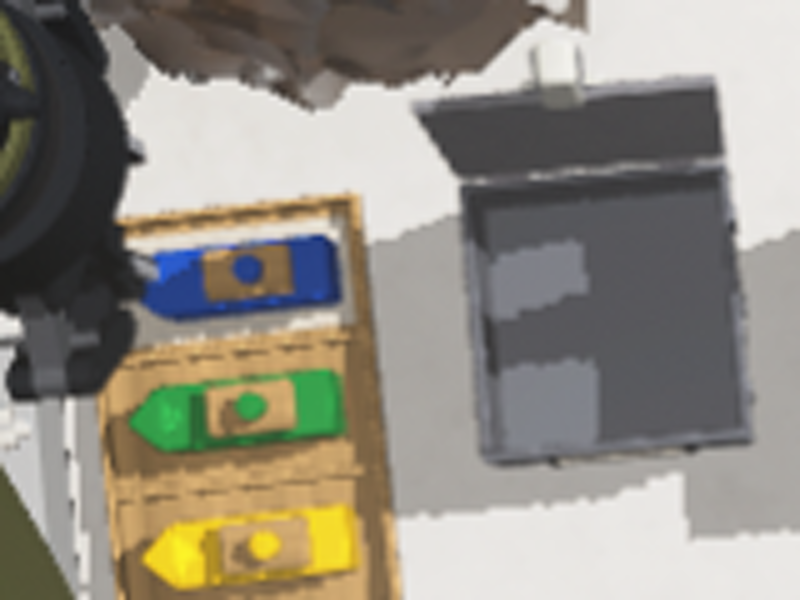

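```bash
python3 - <<'E'
from h import *
rows([((.53,.16,.26),Rt(.0604+np.pi)),((.616,.0182,.25),Rt(.0604+np.pi))])
E
```

```text
[0.55, 0.234, -0.274, -0.004, 0.009, 1.022]
[1.148, -0.054, -0.233, -0.004, 0.009, 1.022]
```

{"name": "step_arm", "arguments": {
  "moves": [
    [[0.05, 0.03, -0.2, 0, 0, 0.08], [0.2, 0.1, -0.32, 0, 0, 0.17], [0.35, 0.18, -0.32, 0, 0, 0.27], [0.5, 0.23, -0.32, 0, 0, 0.36], [0.55, 0.23, -0.32, 0, 0, 0.45]]
  ],
  "hand": 0.45
}}

```text
time: 21.2
eef_pos: [0.526, 0.1554, 0.2659]
ee_rot: [1.438, -2.793, 0.002]
contact_force: [1.3, 0.2, 0.6]
grip_width: 0.451
```

{"name": "step_arm", "arguments": {
  "moves": [
    [[0, 0, 0, 0, 0, 0.57], [0, 0, 0, 0, 0, 0.57], [0, 0, 0, 0, 0, 0.57], [0, 0, 0, 0, 0, 0.57], [0, 0, 0, 0, 0, 0.57]]
  ]
}}

```text
time: 21.7
eef_pos: [0.5277, 0.1584, 0.265]
ee_rot: [-0.319, 3.125, 0.0]
contact_force: [-0.1, -1.1, -0.2]
grip_width: 0.451
```

```bash
python3 - <<'E'
from h import *
st()
rows([((.616,.0182,.26),Rt(.0604+np.pi)),((.616,.0182,.187),Rt(.0604+np.pi))])
E
```

```text
t 21.70 p [0.5277 0.1584 0.265 ] yaw -2.938 z [ 0.001  0.    -1.   ] F [-0.1 -1.1 -0.2] g 0.451 q [ 0.29  0.3  -0.04  1.23 -0.    0.09]
[-0.233, -0.621, 0.02, 0.0, 0.0, 0.091]
[-0.232, -0.621, 0.312, 0.0, 0.0, 0.091]
```

{"name": "step_arm", "arguments": {
  "moves": [
    [[-0.232, -0.62, 0.02, 0, 0, 0.091], [-0.232, -0.62, 0.02, 0, 0, 0.091], [-0.232, -0.62, 0.02, 0, 0, 0.091], [-0.232, -0.62, 0.02, 0, 0, 0.091], [-0.232, -0.62, 0.02, 0, 0, 0.091]]
  ]
}}

```text
time: 22.2
eef_pos: [0.6177, 0.0168, 0.2592]
ee_rot: [-0.099, 3.14, -0.0]
contact_force: [-0.7, -0.0, -0.4]
grip_width: 0.449
```

```bash
python3 - <<'E'
from h import *
st()
rows([((.616,.0182,.187),Rt(.0604+np.pi))])
s=snapshot("scene");crop(s,"q2.png",220,380,110,230,5)
s=snapshot("top");cv2.imwrite("pics/q1.png",s["pixels"])
E
```

```text
t 22.20 p [0.6177 0.0168 0.2592] yaw -3.079 z [ 0. -0. -1.] F [-0.7 -0.  -0.4] g 0.449 q [ 0.03  0.42  0.12  1.27 -0.   -0.04]
[0.007, 0.006, 0.289, -0.0, 0.0, 0.002]
```

View pics/q2.png

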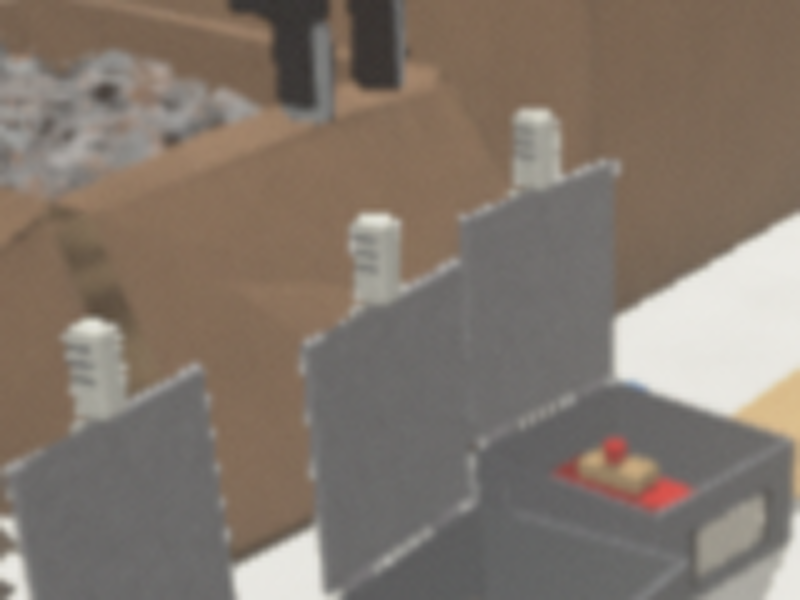

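View pics/q1.png

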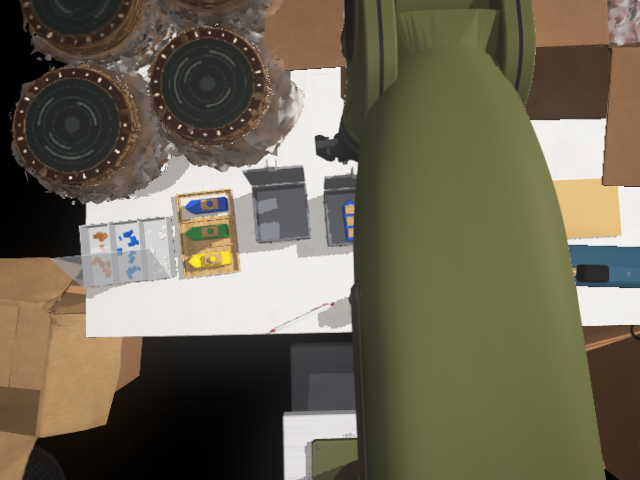

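{"name": "step_arm", "arguments": {
  "moves": [
    [[0.007, 0.005, 0.12, 0, 0, 0], [0.007, 0.005, 0.21, 0, 0, 0], [0.007, 0.005, 0.265, 0, 0, 0], [0.007, 0.005, 0.28, 0, 0, 0], [0.007, 0.005, 0.28, 0, 0, 0]]
  ]
}}

```text
time: 22.8
eef_pos: [0.6141, 0.0214, 0.1895]
ee_rot: [0.108, -3.139, -0.0]
contact_force: [0.3, 0.2, 0.6]
grip_width: 0.446
```

{"name": "step_arm", "arguments": {
  "moves": [
    [[0, 0, 0, 0, 0, 0], [0, 0, 0, 0, 0, 0], [0, 0, 0, 0, 0, 0], [0, 0, 0, 0, 0, 0]]
  ],
  "hand": 0
}}

```text
time: 23.2
eef_pos: [0.6159, 0.0188, 0.191]
ee_rot: [-0.103, 3.137, -0.004]
contact_force: [-0.7, -3.9, 4.0]
grip_width: 0.142
```

```bash
python3 - <<'E'
from h import *
st()
print(tab("M",1.68,.134,.004))
Y=Rt(.0604+np.pi)
f=lambda t:(tab("M",t,.134,.005),Y)
for a in (np.linspace(1.69,1.0,6),np.linspace(1.0,.35,6),np.linspace(.35,0,6)):
    rows([f(t) for t in a[1:]],f(a[0])); print(f(a[-1])[0])
E
```

```text
t 23.20 p [0.6159 0.0188 0.191 ] yaw -3.076 z [ 0.003 -0.002 -1.   ] F [-0.7 -3.9  4. ] g 0.142 q [ 0.03  0.44 -0.02  1.11 -0.   -0.03]
[0.61774805 0.01888119 0.18676584]
[0.074, -0.0, -0.006, 0.0, 0.0, 0.0]
[0.148, -0.0, -0.003, 0.0, 0.0, 0.0]
[0.22, -0.0, 0.011, 0.0, 0.0, 0.0]
[0.29, -0.0, 0.035, 0.0, 0.0, 0.0]
[0.356, -0.0, 0.068, 0.0, 0.0, 0.0]
[0.53113273 0.01364325 0.16945862]
[0.058, 0.0, 0.039, 0.0, 0.0, 0.0]
[0.11, 0.0, 0.086, 0.0, 0.0, 0.0]
[0.155, -0.0, 0.138, 0.0, 0.0, 0.0]
[0.193, -0.0, 0.197, 0.0, 0.0, 0.0]
[0.224, -0.0, 0.259, 0.0, 0.0, 0.0]
[0.47526649 0.01026482 0.10464517]
[0.013, 0.0, 0.035, 0.0, 0.0, 0.0]
[0.023, -0.0, 0.071, 0.0, 0.0, 0.0]
[0.031, -0.0, 0.108, 0.0, 0.0, 0.0]
[0.037, -0.0, 0.145, 0.0, 0.0, 0.0]
[0.039, -0.0, 0.183, 0.0, 0.0, 0.0]
[0.46544588 0.00967094 0.059     ]
```

```bash
python3 - <<'E'
from h import *
Y=Rt(.0604+np.pi)
f=lambda t:(tab("M",t,.1375,.004),Y)
for a in (np.linspace(1.67,1.0,6),np.linspace(1.0,.35,6),np.linspace(.35,0.0,6)):
    rows([f(t) for t in a[1:]],f(a[0])); print(f(a[-1])[0])
E
```

```text
[0.074, -0.0, -0.005, 0.0, 0.0, 0.0]
[0.147, -0.0, 0.001, 0.0, 0.0, 0.0]
[0.219, -0.0, 0.016, 0.0, 0.0, 0.0]
[0.289, -0.0, 0.041, 0.0, 0.0, 0.0]
[0.354, -0.0, 0.074, 0.0, 0.0, 0.0]
[0.52840518 0.01347831 0.17186347]
[0.059, 0.0, 0.041, 0.0, 0.0, 0.0]
[0.112, -0.0, 0.089, 0.0, 0.0, 0.0]
[0.158, -0.0, 0.143, 0.0, 0.0, 0.0]
[0.197, -0.0, 0.203, 0.0, 0.0, 0.0]
[0.227, -0.0, 0.268, 0.0, 0.0, 0.0]
[0.47164241 0.01004566 0.10490594]
[0.013, -0.0, 0.036, 0.0, 0.0, 0.0]
[0.023, -0.0, 0.073, 0.0, 0.0, 0.0]
[0.031, -0.0, 0.111, 0.0, 0.0, 0.0]
[0.036, -0.0, 0.149, 0.0, 0.0, 0.0]
[0.039, -0.0, 0.188, 0.0, 0.0, 0.0]
[0.46195226 0.00945967 0.058     ]
```

{"name": "step_arm", "arguments": {
  "moves": [
    [[0.074, 0, -0.003, 0, 0, 0], [0.147, 0, 0.001, 0, 0, 0], [0.219, 0, 0.016, 0, 0, 0], [0.289, 0, 0.041, 0, 0, 0], [0.354, 0, 0.074, 0, 0, 0]]
  ]
}}

```text
time: 23.7
eef_pos: [0.5303, 0.0136, 0.1744]
ee_rot: [-0.103, 3.129, -0.002]
contact_force: [3.2, -3.1, 6.6]
grip_width: 0.149
```

{"name": "step_arm", "arguments": {
  "moves": [
    [[0.059, 0, 0.041, 0, 0, 0], [0.112, 0, 0.089, 0, 0, 0], [0.158, 0, 0.143, 0, 0, 0], [0.197, 0, 0.203, 0, 0, 0], [0.227, 0, 0.268, 0, 0, 0]]
  ]
}}

```text
time: 24.2
eef_pos: [0.4705, 0.01, 0.1053]
ee_rot: [-0.103, 3.137, -0.001]
contact_force: [-1.7, -3.9, 5.9]
grip_width: 0.146
```

{"name": "step_arm", "arguments": {
  "moves": [
    [[0.013, 0, 0.036, 0, 0, 0], [0.023, 0, 0.073, 0, 0, 0], [0.031, 0, 0.111, 0, 0, 0], [0.036, 0, 0.145, 0, 0, 0], [0.037, 0, 0.175, 0, 0, 0]]
  ]
}}

```text
time: 24.7
eef_pos: [0.4606, 0.0094, 0.0623]
ee_rot: [-0.104, 3.14, -0.001]
contact_force: [-19.6, -3.7, 74.1]
grip_width: 0.149
```

```bash
python3 - <<'E'
from h import *
st()
s=snapshot("scene");crop(s,"r2.png",250,410,150,270,5)
E
```

```text
t 24.70 p [0.4606 0.0094 0.0623] yaw -3.075 z [ 0.    -0.001 -1.   ] F [-19.6  -3.7  74.1] g 0.149 q [ 0.02  0.32 -0.6   0.65 -0.   -0.05]
```

View pics/r2.png

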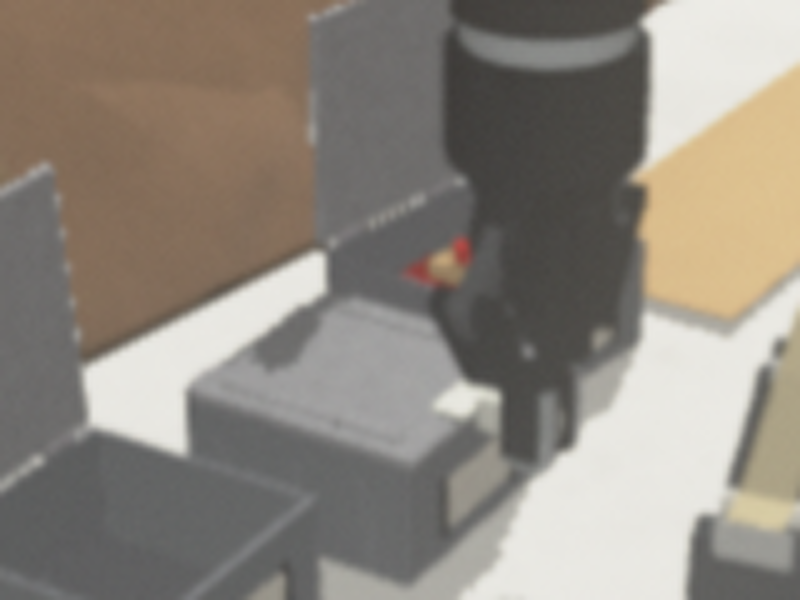

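{"name": "step_arm", "arguments": {
  "moves": [
    [[0, 0, -0.006, 0, 0, 0], [0, 0, -0.006, 0, 0, 0], [0, 0, -0.006, 0, 0, 0]]
  ],
  "hand": 0.45
}}

```text
time: 25.05
eef_pos: [0.4613, 0.0102, 0.0617]
ee_rot: [-0.105, 3.139, 0.001]
contact_force: [-0.7, 0.5, 0.5]
grip_width: 0.449
```

```bash
python3 - <<'E'
from h import *
st()
Y=Rt(-.09+np.pi)
rows([((.46,.0,.2),Y),((.49,-.06,.27),Y),((.6465,-.1281,.27),Y)])
E
```

```text
t 25.05 p [0.4613 0.0102 0.0617] yaw -3.075 z [ 0.001  0.001 -1.   ] F [-0.7  0.5  0.5] g 0.449 q [ 0.02  0.32 -0.6   0.64  0.   -0.05]
[0.008, -0.04, -0.553, 0.001, 0.0, 0.1]
[-0.096, -0.287, -0.833, 0.001, 0.0, 0.1]
[-0.703, -0.601, -0.833, 0.001, 0.0, 0.1]
```

{"name": "step_arm", "arguments": {
  "moves": [
    [[0, 0, -0.2, 0, 0, 0.02], [0, 0, -0.4, 0, 0, 0.05], [0, 0, -0.6, 0, 0, 0.1], [-0.05, -0.1, -0.8, 0, 0, 0.1], [-0.1, -0.2, -0.83, 0, 0, 0.1]]
  ]
}}

```text
time: 25.55
eef_pos: [0.4915, -0.038, 0.2741]
ee_rot: [0.138, 3.131, 0.001]
contact_force: [1.5, 0.6, -1.2]
grip_width: 0.448
```

```bash
python3 - <<'E'
from h import *
st()
Y=Rt(-.09+np.pi)
rows([((.6465,-.1281,.265),Y)])
s=snapshot("scene");crop(s,"s2.png",220,420,120,270,4)
s=snapshot("top");cv2.imwrite("pics/s1.png",s["pixels"])
E
```

```text
t 25.55 p [ 0.4915 -0.038   0.2741] yaw 3.054 z [ 0.008  0.    -1.   ] F [ 1.5  0.6 -1.2] g 0.448 q [-0.08  0.19 -0.17  1.2   0.    0.01]
[-0.649, -0.305, 0.041, 0.001, 0.005, 0.001]
```

View pics/s2.png

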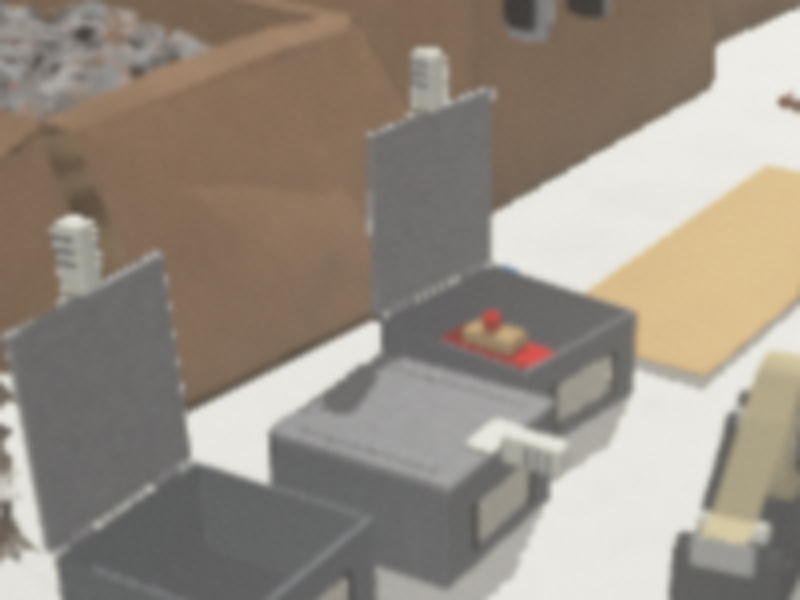

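M is fully shut. On to R's tab.

{"name": "step_arm", "arguments": {
  "moves": [
    [[-0.645, -0.3, 0.03, 0, 0, 0], [-0.645, -0.3, 0.03, 0, 0, 0], [-0.645, -0.3, 0.03, 0, 0, 0], [-0.645, -0.3, 0.03, 0, 0, 0], [-0.645, -0.3, 0.03, 0, 0, 0]]
  ]
}}

```text
time: 26.15
eef_pos: [0.6452, -0.1289, 0.2579]
ee_rot: [-0.144, -3.136, -0.001]
contact_force: [-0.5, 0.3, -0.6]
grip_width: 0.452
```

```bash
python3 - <<'E'
from h import *
st()
Y=Rt(-.09+np.pi)
rows([((.6455,-.1281,.187),Y)])
E
```

```text
t 26.15 p [ 0.6452 -0.1289  0.2579] yaw 3.050 z [-0.003  0.001 -1.   ] F [-0.5  0.3 -0.6] g 0.452 q [-0.2   0.5   0.25  1.32  0.   -0.11]
[-0.002, 0.003, 0.284, 0.0, -0.002, -0.001]
```

{"name": "step_arm", "arguments": {
  "moves": [
    [[0, 0.003, 0.12, 0, 0, 0], [0, 0.003, 0.21, 0, 0, 0], [0, 0.003, 0.265, 0, 0, 0], [0, 0.003, 0.28, 0, 0, 0], [0, 0.003, 0.28, 0, 0, 0]]
  ]
}}

```text
time: 26.65
eef_pos: [0.6417, -0.126, 0.1906]
ee_rot: [-0.141, -3.136, -0.001]
contact_force: [-0.1, 0.5, 0.0]
grip_width: 0.449
```

{"name": "step_arm", "arguments": {
  "moves": [
    [[0, 0, 0, 0, 0, 0], [0, 0, 0, 0, 0, 0], [0, 0, 0, 0, 0, 0], [0, 0, 0, 0, 0, 0]]
  ],
  "hand": 0
}}

```text
time: 27.05
eef_pos: [0.6435, -0.1278, 0.193]
ee_rot: [0.143, 3.136, -0.003]
contact_force: [-1.4, -3.6, 4.0]
grip_width: 0.146
```

```bash
python3 - <<'E'
from h import *
st()
Y=Rt(-.09+np.pi)
print(tab("R",1.67,.135,.004))
f=lambda t:(tab("R",t,.135,.004),Y)
for a in (np.linspace(1.67,1.0,6),np.linspace(1.0,.35,6),np.linspace(.35,0.0,6)):
    rows([f(t) for t in a[1:]],f(a[0])); print(f(a[-1])[0])
E
```

```text
t 27.05 p [ 0.6435 -0.1278  0.193 ] yaw 3.051 z [ 0.002 -0.002 -1.   ] F [-1.4 -3.6  4. ] g 0.146 q [-0.2   0.51  0.1   1.16 -0.   -0.1 ]
[ 0.6477621  -0.12761291  0.18794009]
[0.072, 0.0, -0.004, 0.0, 0.0, 0.0]
[0.144, -0.0, 0.001, 0.0, 0.0, 0.0]
[0.215, 0.0, 0.016, 0.0, 0.0, 0.0]
[0.283, 0.0, 0.04, 0.0, 0.0, 0.0]
[0.348, -0.0, 0.073, 0.0, 0.0, 0.0]
[ 0.56118811 -0.11980015  0.16975979]
[0.058, 0.0, 0.04, 0.0, 0.0, 0.0]
[0.11, 0.0, 0.087, 0.0, 0.0, 0.0]
[0.155, 0.0, 0.141, 0.0, 0.0, 0.0]
[0.193, 0.0, 0.199, 0.0, 0.0, 0.0]
[0.223, 0.0, 0.263, 0.0, 0.0, 0.0]
[ 0.50554543 -0.11477874  0.10404869]
[0.013, 0.0, 0.036, 0.0, 0.0, 0.0]
[0.023, 0.0, 0.072, 0.0, 0.0, 0.0]
[0.031, 0.0, 0.109, 0.0, 0.0, 0.0]
[0.036, -0.0, 0.146, 0.0, 0.0, 0.0]
[0.038, 0.0, 0.184, 0.0, 0.0, 0.0]
[ 0.49602783 -0.11391984  0.058     ]
```

{"name": "step_arm", "arguments": {
  "moves": [
    [[0.074, 0, -0.001, 0, 0, 0], [0.146, 0, 0.005, 0, 0, 0], [0.217, 0, 0.02, 0, 0, 0], [0.286, 0, 0.044, 0, 0, 0], [0.35, 0, 0.077, 0, 0, 0]]
  ]
}}

```text
time: 27.55
eef_pos: [0.5591, -0.1201, 0.1752]
ee_rot: [0.142, 3.129, -0.003]
contact_force: [3.9, -3.1, 3.4]
grip_width: 0.145
```

{"name": "step_arm", "arguments": {
  "moves": [
    [[0.059, 0, 0.041, 0, 0, 0], [0.112, 0, 0.089, 0, 0, 0], [0.158, 0, 0.143, 0, 0, 0], [0.197, 0, 0.203, 0, 0, 0], [0.227, 0, 0.268, 0, 0, 0]]
  ]
}}

```text
time: 28.05
eef_pos: [0.4999, -0.1147, 0.1067]
ee_rot: [0.143, 3.135, -0.003]
contact_force: [-1.4, -3.1, 5.8]
grip_width: 0.145
```

```bash
python3 - <<'E'
from h import *
st()
rows([((.4935,-.114,z),Rt(-.09+np.pi)) for z in(.065,.062)])
E
```

```text
t 28.05 p [ 0.4999 -0.1147  0.1067] yaw 3.051 z [ 0.003 -0.002 -1.   ] F [-1.4 -3.1  5.8] g 0.145 q [-0.22  0.34 -0.42  0.8  -0.   -0.13]
[0.026, 0.001, 0.167, -0.001, 0.002, -0.001]
[0.026, 0.001, 0.179, -0.001, 0.002, -0.001]
```

{"name": "step_arm", "arguments": {
  "moves": [
    [[0.013, 0, 0.036, 0, 0, 0], [0.023, 0, 0.073, 0, 0, 0], [0.031, 0, 0.111, 0, 0, 0], [0.034, 0, 0.145, 0, 0, 0], [0.034, 0, 0.158, 0, 0, 0]]
  ]
}}

```text
time: 28.55
eef_pos: [0.4897, -0.1137, 0.0655]
ee_rot: [-0.143, -3.136, 0.002]
contact_force: [-4.9, -5.0, 4.1]
grip_width: 0.146
```

{"name": "step_arm", "arguments": {
  "moves": [
    [[0, 0, 0.004, 0, 0, 0], [0, 0, 0.004, 0, 0, 0]]
  ]
}}

```text
time: 28.75
eef_pos: [0.4896, -0.1137, 0.0647]
ee_rot: [-0.143, -3.136, 0.002]
contact_force: [-4.9, -4.4, 3.0]
grip_width: 0.146
```

{"name": "step_arm", "arguments": {
  "moves": [
    [[0, 0, 0.004, 0, 0, 0], [0, 0, 0.008, 0, 0, 0], [0, 0, 0.008, 0, 0, 0]]
  ]
}}

```text
time: 29.05
eef_pos: [0.4896, -0.1137, 0.0642]
ee_rot: [-0.143, -3.136, 0.003]
contact_force: [-8.5, -3.1, 14.6]
grip_width: 0.15
```

Contact begins. A bit more, until about 40 N, then release.

{"name": "step_arm", "arguments": {
  "moves": [
    [[0, 0, 0.005, 0, 0, 0], [0, 0, 0.005, 0, 0, 0]]
  ]
}}

```text
time: 29.25
eef_pos: [0.4896, -0.1137, 0.064]
ee_rot: [-0.143, -3.137, 0.003]
contact_force: [-10.4, -3.4, 22.3]
grip_width: 0.143
```

{"name": "step_arm", "arguments": {
  "moves": [
    [[0, 0, 0.008, 0, 0, 0], [0, 0, 0.008, 0, 0, 0]]
  ]
}}

```text
time: 29.45
eef_pos: [0.4897, -0.1138, 0.0632]
ee_rot: [-0.143, -3.138, 0.003]
contact_force: [-13.5, -2.3, 33.6]
grip_width: 0.148
```

{"name": "step_arm", "arguments": {
  "moves": [
    [[0, 0, 0, 0, 0, 0], [0, 0, 0, 0, 0, 0], [0, 0, 0, 0, 0, 0]]
  ],
  "hand": 0.45
}}

```text
time: 29.75
eef_pos: [0.4911, -0.1127, 0.0594]
ee_rot: [-0.141, -3.138, -0.002]
contact_force: [-0.8, 0.9, 0.6]
grip_width: 0.448
```

{"name": "step_arm", "arguments": {
  "moves": [
    [[0, 0, -0.15, 0, 0, 0], [0, 0, -0.3, 0, 0, 0], [0, 0, -0.5, 0, 0, 0], [0.1, -0.15, -0.7, 0, 0, 0], [0.3, -0.35, -0.8, 0, 0, 0]]
  ]
}}

```text
time: 30.25
eef_pos: [0.4387, -0.1697, 0.2456]
ee_rot: [0.136, 3.133, -0.002]
contact_force: [0.7, -1.4, 0.2]
grip_width: 0.452
```

{"name": "step_arm", "arguments": {
  "moves": [
    [[0.2, -0.2, 0, 0, 0, 0], [0.4, -0.4, 0, 0, 0, 0], [0.5, -0.6, 0, 0, 0, 0], [0.5, -0.8, 0, 0, 0, 0], [0.5, -0.9, 0, 0, 0, 0]]
  ]
}}

```text
time: 30.75
eef_pos: [0.2938, -0.3672, 0.2425]
ee_rot: [0.142, 3.138, 0.002]
contact_force: [1.4, -0.2, 0.2]
grip_width: 0.453
```

```bash
python3 - <<'E'
from h import *
st()
s=snapshot("scene");cv2.imwrite("pics/u2.png",s["pixels"]);crop(s,"u3.png",180,420,150,330,3.3)
s=snapshot("top");cv2.imwrite("pics/u1.png",s["pixels"]);crop(s,"u4.png",160,460,150,310,2.6)
E
```

```text
t 30.75 p [ 0.2938 -0.3672  0.2425] yaw 3.051 z [ 0.     0.001 -1.   ] F [ 1.4 -0.2  0.2] g 0.453 q [-0.9   0.17 -0.28  1.12  0.   -0.81]
```

View pics/u1.png

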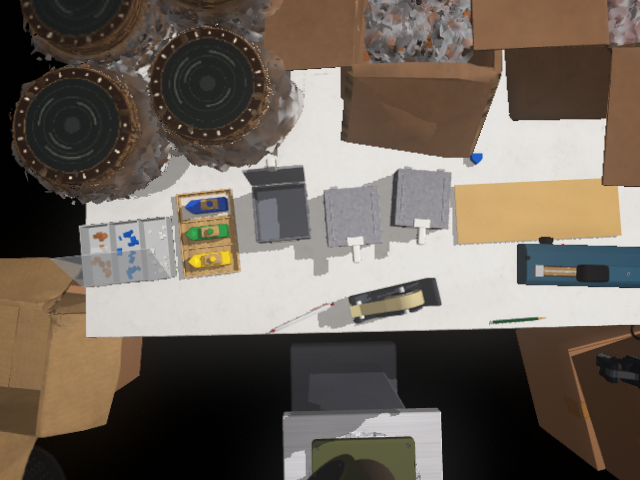

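View pics/u3.png

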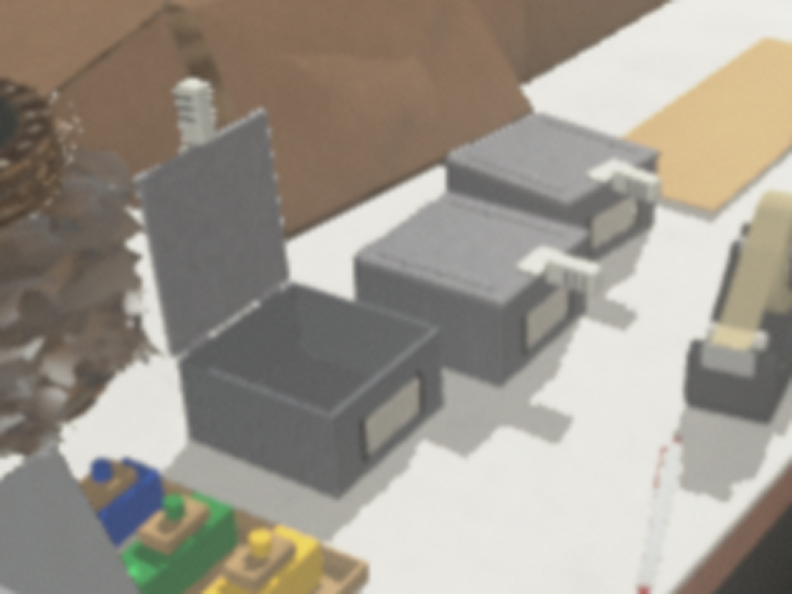

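View pics/u4.png

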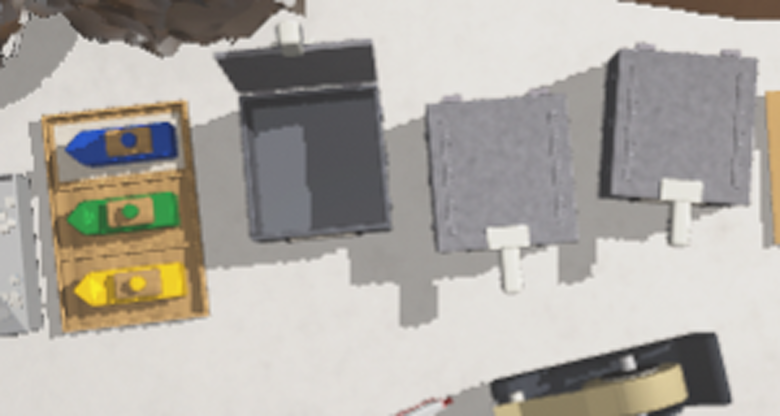

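```bash
python3 - <<'E'
import cv2,numpy as np
for a,b,x0,x1,y0,y1 in (("top0","u1",170,445,155,325),("scene0","u2",200,450,170,345)):
    A=cv2.imread(f"pics/{a}.png");B=cv2.imread(f"pics/{b}.png")
    d=cv2.absdiff(A,B).max(2); v=np.where(d>40,255,0).astype(np.uint8)[y0:y1,x0:x1]
    cv2.imwrite(f"pics/d_{a}.png",cv2.resize(v,None,fx=2.8,fy=2.8))
E
```

```text
(no output)
```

View pics/d_top0.png

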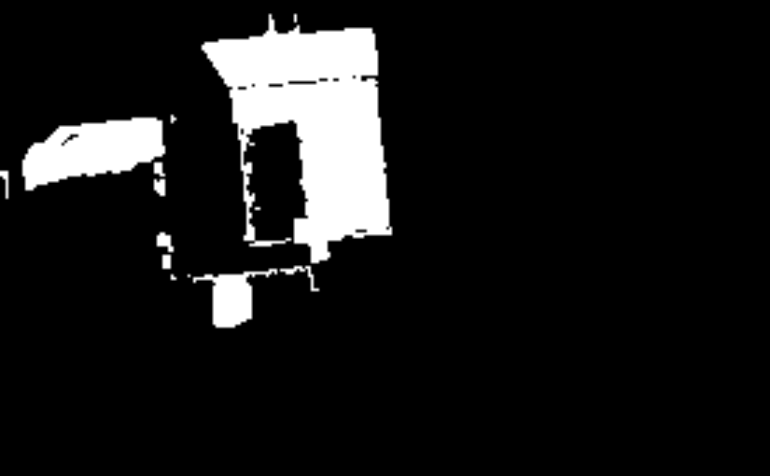

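View pics/d_scene0.png

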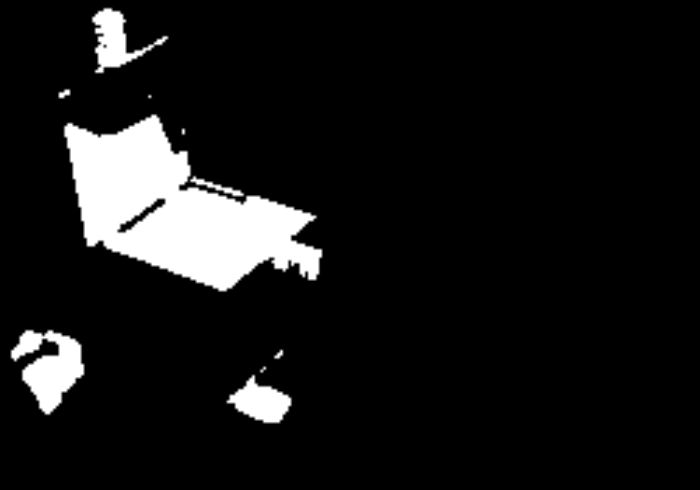

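```bash
python3 -c "
from workcell import finish_job;print(finish_job())"
```

```text
the job is handed in; nothing more can be done
None
```

The job is handed in at about 31 s of the 72 s allowed. I opened all three lids and had them standing open together. The blue ship with the cabin and funnel was in the box nearest the tray. I put it upright along the empty bay, bow the same way as the other two ships. I then shut the barge's box and the red ship's box, and left the emptied box open at about 1.68 rad.

- **Before and after:** I compared pictures from both cameras with those from the start. Only the emptied box with its lid, the blue ship and their shadows changed. The two shut lids, the green and yellow ships and the tape dispenser match their starting pictures.
- **Forces:** The wrist force peaked at about 77 N while I pressed the barge's lid shut, higher than I intended but under the 120 N limit. For the red ship's lid I pressed with about 36 N.
- **Not checked:** I could not see the barge and red ship again once their boxes were shut. I did not touch either piece.

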